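Make up two incubator setting trays

ROBOT

A 7-joint arm with a two-finger parallel gripper is mounted at the origin on the work surface. World frame = base frame: x ahead of the robot, y to its left, z up, the work surface at z = 0. Lengths are in m, angles in rad, forces in N, time in s.
With the tool pointing down it reaches from about 0.425 to 0.925 m from the base axis. Payload 6.8 kg.
Tool frame: the origin (TCP) lies between the finger pads; the fingertips stand 14 mm ahead of it and the grasp point (between the pads) lies 5 mm behind it; x points along the fingers, y is the direction in which the jaws open and shut, and the axes are right-handed (so a half turn about x gives the same grasp; the last joint's range is limited). The gripper opens to 85 mm and grips with 20 to 120 N. Pads are 22 mm wide; open, the fingers measure 114 mm over their backs; the gripper's body (76 mm by 85 mm) begins 54 mm behind the grasp point. The pads swing forward as they close: fully open they stand 13 mm farther back than shut.
Start: joints at [1.091, 0.477, 0.022, 1.555, -0.011, 1.109, -0.083], TCP at [0.245, -0.629, 0.245] pointing down, gripper open.
Joint ranges: [-2.96, 2.96], [-0.34, 2.1], [-1.41, 1.46], [0.24, 2.44], [-1.37, 4.51], [0.17, 1.92], [-2.96, 2.96]. Speed limits (rad/s): [2.39, 2.39, 3.14, 3.14, 3.14, 3.14, 3.14].

INTERFACE

Orientations are given as a 3x3 rotation matrix whose columns are the frame's x, y, z axes.
In Python, from bench import arm gives the robot as it stands. The module is installed in compiled form; this text tells all that it offers.
- The arm moves only by the tool servo_tool, never from a script. Its argument "targets" is a list of rows, each an object of numbers: "x", "y", "z": the shift along the world's x, y, z in mm; "yaw": the turn about the world's z in degrees. In form: [{"x": .., "y": .., "z": .., "yaw": ..}, ...]. A call has 1 to 5 rows; each row shifts and turns the pose as measured when the row begins; what a row does not reach is not made up. A row lasts 1/12 s, in which the tool goes at most 41.7 mm and 7.16 degrees, less where a joint would pass 70% of its speed; a pose out of reach is approached as far as the arm can. A call with a gripper value outside its range is refused whole. "jaw" is the closure, from -1 (fully open) to 1 (shut), so that 0 is half open, set as the call begins (left out, the last holds). The fingers move at their own pace and stop on an object; "force" is the grip in N (left out, the last holds). Time passes only in rows, so rows that do not move let the fingers close. It gives the time, the measured TCP pose, the force and the opening at its end, in the units of the state.
- arm.read_state(): the state, without advancing time (a new reading comes with each control period).
- arm.capture(name): name is "scene" or "top" or "wrist"; returns the picture (480x640x3 uint8, red, green, blue); there is no depth.
- arm.camera_params(name): a dict with "fx", "fy", "cx", "cy" (pixels), "k1" (the pictures are not rectified: a ray, as slopes to the right and down, at radius r is drawn at 1 + k1 r^2 times it, then the intrinsics apply), "T" (4x4, takes a point from camera to world coordinates). Camera axes: x right, y down, z forward; pixel columns grow to the right and rows downward; lengths in m; the calibration is good to about 2 mm. A picture is of the moment at which its call begins: read the wrist's pose just before it. camera_params takes no time and is no camera call; for the wrist camera it gives the pose at the moment of the call.
- arm.sign_off(): hands the job in, once; it reports no verdict.
Trained networks look in the newest picture that a camera, given by its name, has taken for a name from the list of things; names that differ only in an ending like _2 or _b are one class to them, and where a whole thing is asked for, a point or a joint stands for the part that bears it (a point fixed in the world has none). Each returns a list of dicts, best first, with "confidence" (0 to 1); they miss things now and then, are a little off and sometimes report something else, mostly with a low value. They report only what shows in the picture. A call takes as long as a camera call.
- arm.recognise(target, camera): "position" ([x, y, z] in m, in world coordinates, good to about 4 mm: the middle of the surface that is visible of it).
- arm.silhouettes(target, camera): "mask" (480x640 bool, what is visible of it).
The state is a dict: "time": time; "qpos": joint angles; "joint_vel": joint speeds; "joint_torque": joint torques, N m; "tool_pos": TCP position; "ee_rot": TCP orientation; "ft_force": force on the tool from outside, world axes, zero at the start; "torque": the same for the moment, N m; "grip_width": opening from 0.0 (shut) to 1.0 (fully open).
Only numpy, scipy, OpenCV 4.12 (cv2) and the standard library are available. Lean on these libraries where they do the work, as an engineer would, in place of code of your own. Each camera call takes 0.05 s, during which the arm holds its last target.

TASK

Make up the two setting trays for the incubators from the stock. The blue-banded tray gets the brown egg, the green egg and the dial gauge; the yellow-banded tray gets the white egg and the orange cup. Stand each egg pointed end up, seated in either egg hole of its tray, and set the gauge or cup upright in the middle of the painted ring; set the eggs down gently without dropping them, let go of everything, and leave the jar and the candling lamp where they are.

Things in the scene. Friction and masses are not known exactly. Their poses are not given: they have to be found in the camera images.
- brown_egg_mid (a point): Brown duck egg, 46 mm across and 64 mm tall, loose, standing blunt end down in one of the three holes of the stock rack. The point is the egg's middle, 32 mm above its lower end (45 mm across there, widest 9 mm lower); z runs up through the pointed end.
- white_egg_mid (a point): White duck egg, 46 mm across and 64 mm tall, loose, standing blunt end down in one of the three holes of the stock rack. The point is the egg's middle, 32 mm above its lower end (45 mm across there, widest 9 mm lower); z runs up through the pointed end.
- green_egg_mid (a point): Pale blue-green duck egg, 46 mm across and 64 mm tall, loose, standing blunt end down in one of the three holes of the stock rack. The point is the egg's middle, 32 mm above its lower end (45 mm across there, widest 9 mm lower); z runs up through the pointed end.
- gauge_mid (a point): Dial gauge: upright black cylinder 50 mm across, 44 mm tall, with a pale dial face and red needle on top; loose, standing on the bench. The point is its centre, 22 mm above its underside.
- cup_mid (a point): Orange humidity cup, empty: straight round cup, open at the top, 50 mm across outside, 50 mm tall, wall 3 mm; loose, standing on the bench. The point is its centre, 25 mm above its underside.
- tray_blue: Blue-banded tray: fixed grey strip 260 x 85 mm, blue band at each end. Origin: centre of underside, on the bench; x along the strip. -x part: 11 mm high, two egg holes 32 mm across, 8 mm deep at x = -85 mm and x = 0 (y = 0); a seated egg's middle is 37 mm above the bench. +x part (x = 40 to 130 mm): flat pad 6 mm high with a blue painted ring 66 mm across centred at x = 85 mm, y = 0.
- tray_yellow: Yellow-banded tray: fixed grey strip 260 x 85 mm, yellow band at each end. Origin: centre of underside, on the bench; x along the strip. -x part: 11 mm high, two egg holes 32 mm across, 8 mm deep at x = -85 mm and x = 0 (y = 0); a seated egg's middle is 37 mm above the bench. +x part (x = 40 to 130 mm): flat pad 6 mm high with a yellow painted ring 66 mm across centred at x = 85 mm, y = 0.
- stock_rack: Stock rack: dark slate-grey strip, without bands, 260 x 85 x 11 mm, fixed to the bench, with three egg holes 85 mm apart along its x axis that hold the eggs at the start. Origin: centre of the underside.
- candler: Bystander: grey hand-held egg candling lamp lying beyond the trays, body 50 x 130 x 30 mm with a 35 mm black snout at its +y end; loose. Origin: centre of the body's underside.
- jar: Bystander: closed amber jar with white cap, 70 mm across, 100 mm tall, standing beyond the trays; loose. Origin: centre of the underside.

How it is judged:
By the outcome, as a careful person would: the job done as asked, in the order asked, and still so for the second after the job is handed in, with the robot touching nothing.
It also fails if it takes over 115 s, if anything falls off the work surface, if the arm or the gripper's body presses on something with over 40 N, if the wrist force passes 120 N, or if a joint passes its speed limit or range.

## Working session

There is one attempt and no reset: what is moved stays moved. The work goes in short steps, Python scripts to look and compute and a tool call to move; the robot and the scene stay as the last step left them, time stands still between calls to the robot, and variables do not carry over. Pictures are saved under pics/ and viewed, and the job is handed in when it is done.

Besides the shell and the picture viewer there is one more tool, called after "Request:" as name(argument=value, ...), one argument or row to a line, values as JSON. servo_tool: Moves the arm, as the interface text tells. Its arguments: {"type":"object","properties":{"targets":{"type":"array"},"jaw":{"type":"number"},"force":{"type":"number"}},"required":["targets"]}

```bash
mkdir -p pics
cat > h.py <<'E'
from bench import arm
import numpy as np, cv2
def save(n,f):
    im=arm.capture(n); cv2.imwrite('pics/'+f,im[:,:,::-1]); return im
def ray(n,u,v,P=None):
    P=P or arm.camera_params(n)
    a=(u-P['cx'])/P['fx'];b=(v-P['cy'])/P['fy']
    x,y=a,b
    for _ in range(20):
        s=1+P['k1']*(x*x+y*y); x,y=a/s,b/s
    T=np.array(P['T']); return T[:3,3],T[:3,:3]@np.array([x,y,1])
def atz(n,u,v,z,P=None):
    o,d=ray(n,u,v,P); return o+d*(z-o[2])/d[2]
def proj(n,p,P=None):
    P=P or arm.camera_params(n)
    T=np.array(P['T']); c=T[:3,:3].T@(np.array(p)-T[:3,3]); x,y=c[:2]/c[2]; s=1+P['k1']*(x*x+y*y)
    return P['cx']+P['fx']*x*s,P['cy']+P['fy']*y*s
E
python3 - <<'E'
from h import *
np.set_printoptions(precision=4,suppress=True)
s=arm.read_state();print(s['time'],s['tool_pos'],s['ee_rot'],s['grip_width'])
for n in('top','scene'):
    save(n,n+'0.png')
    print(n,arm.camera_params(n))
    for t in 'brown_egg_mid white_egg_mid green_egg_mid gauge_mid cup_mid tray_blue tray_yellow stock_rack candler jar'.split():
        r=arm.recognise(t,n); print(t,[(np.round(q['position'],3),round(q['confidence'],2)) for q in r[:3]])
print(arm.read_state()['time'])
E
```

```text
0.0 [ 0.245  -0.6284  0.2443] [[-0.0008  0.3633 -0.9317]
 [ 0.0016 -0.9317 -0.3633]
 [-1.     -0.0018  0.0001]] 1.0005646052432384
top {'fx': 522.8413133512755, 'fy': 522.8413133512755, 'cx': 310.62105640804714, 'cy': 240.25780727154083, 'k1': -0.13758013398873922, 'T': array([[ 0.0225, -0.9946,  0.1016,  0.4795],
       [-0.9995, -0.0248, -0.0211,  0.009 ],
       [ 0.0235, -0.1011, -0.9946,  1.3799],
       [ 0.    ,  0.    ,  0.    ,  1.    ]])}
brown_egg_mid [(array([ 0.495, -0.008,  0.055]), 0.78)]
white_egg_mid [(array([ 0.494, -0.011,  0.059]), 0.52), (array([ 0.668, -0.009,  0.058]), 0.5)]
green_egg_mid [(array([ 0.579, -0.01 ,  0.056]), 0.74)]
gauge_mid [(array([ 0.435, -0.371,  0.046]), 0.89), (array([ 0.551, -0.177,  0.01 ]), 0.41), (array([ 0.497, -0.008,  0.057]), 0.24)]
cup_mid [(array([0.437, 0.384, 0.017]), 0.57)]
tray_blue [(array([ 0.552, -0.176,  0.012]), 0.6)]
tray_yellow [(array([0.574, 0.196, 0.012]), 0.73)]
stock_rack [(array([ 0.572, -0.006,  0.012]), 0.73)]
candler [(array([ 0.775, -0.162,  0.032]), 0.88)]
jar [(array([0.77 , 0.158, 0.101]), 0.75)]
scene {'fx
[... 242 characters left out ...]
809, -0.7323,  0.754 ],
       [ 0.    ,  0.    ,  0.    ,  1.    ]])}
brown_egg_mid [(array([0.512, 0.003, 0.048]), 0.63)]
white_egg_mid [(array([ 0.677, -0.003,  0.05 ]), 0.75)]
green_egg_mid [(array([ 0.596, -0.002,  0.051]), 0.75)]
gauge_mid [(array([ 0.444, -0.37 ,  0.032]), 0.77)]
cup_mid [(array([0.453, 0.382, 0.032]), 0.83)]
tray_blue [(array([ 0.571, -0.178,  0.011]), 0.77)]
tray_yellow [(array([0.594, 0.196, 0.012]), 0.9), (array([0.51 , 0.003, 0.048]), 0.54)]
stock_rack [(array([0.611, 0.012, 0.009]), 0.75), (array([ 0.445, -0.372,  0.034]), 0.37)]
candler [(array([ 0.788, -0.153,  0.026]), 0.92)]
jar [(array([0.793, 0.173, 0.098]), 0.75), (array([0.452, 0.38 , 0.028]), 0.44)]
1.1
```

View pics/top0.png

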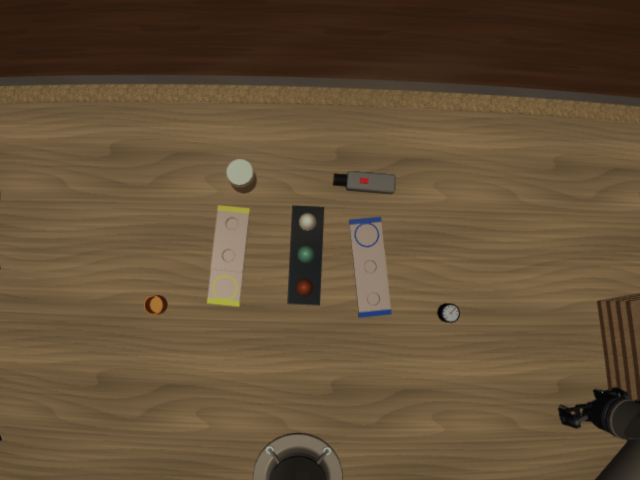

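View pics/scene0.png

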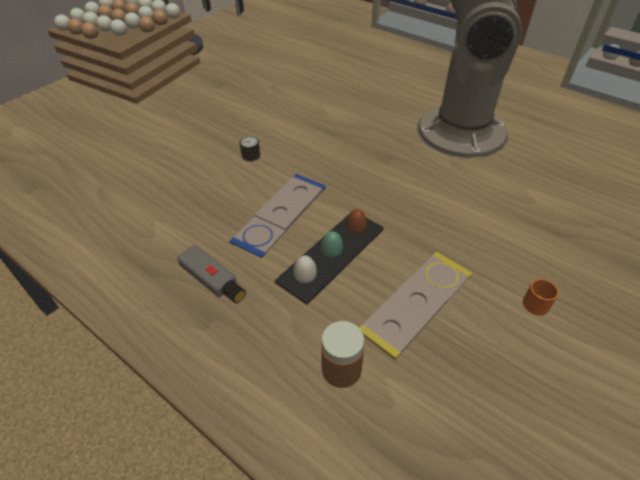

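The top picture shows the yellow tray on the left with its ring at the near end (225,287), and the blue tray on the right with its ring at the far end (367,235). The rack is between them, with white at (307,222), green at (306,254) and brown at (304,287). The cup is at (156,305) and the gauge at (450,313). The scene picture agrees. Next I'll measure precisely.

Run:
```python
from h import *
np.set_printoptions(precision=4,suppress=True)
for n in('top','scene'):
    im=arm.capture(n); P=arm.camera_params(n)
    hsv=cv2.cvtColor(im,cv2.COLOR_RGB2HSV)
    for t in ('tray_blue','tray_yellow','stock_rack'):
        r=arm.silhouettes(t,n)
        if not r: print(n,t,'none');continue
        m=r[0]['mask'].astype(np.uint8)
        c=max(cv2.findContours(m,cv2.RETR_EXTERNAL,cv2.CHAIN_APPROX_NONE)[0],key=cv2.contourArea)[:,0]
        q=np.array([atz(n,u,v,0.009,P)[:2]*1000 for u,v in c],np.float32)
        print(n,t,cv2.minAreaRect(q))
        # ring: coloured px inside
        if t!='stock_rack':
            mm=cv2.dilate(m,np.ones((5,5)))>0
            h,s,v=[hsv[...,i].astype(int) for i in range(3)]
            lo,hi=((105,130) if 'blue' in t else (22,34))
            k=(mm&(h>=lo)&(h<=hi)&(s>90)).astype(np.uint8)
            nn,l,st,ce=cv2.connectedComponentsWithStats(k,connectivity=8)
            for i in range(1,nn):
                if st[i,4]>15:
                    vs,us=np.nonzero(l==i); q=np.array([atz(n,u,w,0.0065,P)[:2]*1000 for u,w in zip(us,vs)],np.float32)
                    (ec),(ed),_=cv2.minAreaRect(q) 
                    print('   comp',st[i,4],'mean',q.mean(0),'rect',ec,ed, cv2.minEnclosingCircle(q))
    for t in 'brown_egg_mid white_egg_mid green_egg_mid gauge_mid cup_mid'.split():
        r=arm.silhouettes(t,n)
        for x in r[:2]:
            vs,us=np.nonzero(x['mask']); u,v=us.mean(),vs.mean()
            print(n,t,round(x['confidence'],2),len(us),(u.round(1),v.round(1)),'z30',atz(n,u,v,0.030,P)*1000)
```

```text
top tray_blue ((554.752685546875, -177.2607879638672), (258.4277648925781, 86.67940521240234), 6.585882186889648)
   comp 159 mean [ 675.9089 -163.2195] rect (672.4179077148438, -164.50634765625) (27.262624740600586, 83.14078521728516) ((681.6034545898438, -162.40660095214844), 41.78301239013672)
   comp 149 mean [ 432.0693 -191.8082] rect (432.0377197265625, -192.18365478515625) (12.12654972076416, 83.09558868408203) ((432.14263916015625, -192.17190551757812), 41.734859466552734)
top tray_yellow ((574.6014404296875, 194.6542205810547), (86.89884185791016, 262.5643005371094), 85.58203125)
   comp 206 mean [698.6103 187.3061] rect (698.54052734375, 187.15682983398438) (89.06288146972656, 16.535308837890625) ((702.1868896484375, 186.9093017578125), 44.61144256591797)
   comp 373 mean [468.1594 204.1336] rect (483.1340637207031, 203.41555786132812) (89.95344543457031, 79.7886962890625) ((472.38482666015625, 204.12904357910156), 50.774173736572266)
top stock_rack none
top brown_egg_mid 0.48 201 (np.float64(303.8), np.float64(287.0)) z30 [496.0361  -4.7236  30.    ]
top brown_egg_mid 0.43
[... 1433 characters left out ...]
214844, 17.414323806762695) ((694.724609375, 186.04653930664062), 44.05672836303711)
scene stock_rack ((583.9911499023438, -6.566265106201172), (90.11912536621094, 264.66510009765625), 88.63410949707031)
scene brown_egg_mid 0.97 396 (np.float64(356.2), np.float64(221.7)) z30 [493.1512  -7.9381  30.    ]
scene white_egg_mid 0.88 496 (np.float64(304.2), np.float64(269.9)) z30 [666.1629 -11.4146  30.    ]
scene green_egg_mid 0.93 450 (np.float64(331.2), np.float64(245.2)) z30 [581.0186  -9.2224  30.    ]
scene gauge_mid 0.8 459 (np.float64(249.0), np.float64(148.9)) z30 [ 446.3746 -376.8586   30.    ]
scene cup_mid 0.74 935 (np.float64(540.3), np.float64(296.7)) z30 [443.9189 379.5999  30.    ]
```

Request:
servo_tool(
  targets=[
    {"x":15,"y":37,"yaw":-5},
    {"x":15,"y":37,"yaw":-5},
    {"x":15,"y":37,"yaw":-5},
    {"x":15,"y":37,"yaw":-5},
    {"x":15,"y":37},
  ],
  jaw=-1,
  force=25,
)

```text
schema error: expected keys x, y, z, yaw
```

Request:
servo_tool(
  targets=[
    {"x":15,"y":37},
    {"x":15,"y":37},
    {"x":15,"y":37},
    {"x":15,"y":37},
    {"x":15,"y":37},
  ],
)

```text
schema error: expected keys x, y, z, yaw
```

Request:
servo_tool(
  targets=[
    {"x":15,"y":37,"z":0,"yaw":-5},
    {"x":15,"y":37,"z":0,"yaw":-5},
    {"x":15,"y":37,"z":0,"yaw":-5},
    {"x":15,"y":37,"z":0,"yaw":-5},
    {"x":15,"y":37,"z":0,"yaw":0},
  ],
  jaw=-1,
  force=25,
)

```text
time: 2.42
tool_pos: [0.3141, -0.4464, 0.2442]
ee_rot: [[-0.004, -0.011, -1.0], [-0.005, -1.0, 0.011], [-1.0, 0.005, 0.004]]
ft_force: [1.2, 0.2, 0.6]
grip_width: 0.999
```

Request:
servo_tool(
  targets=[
    {"x":22,"y":35,"z":0,"yaw":0},
    {"x":22,"y":35,"z":0,"yaw":0},
    {"x":22,"y":35,"z":0,"yaw":0},
    {"x":22,"y":35,"z":0,"yaw":0},
    {"x":22,"y":35,"z":0,"yaw":0},
  ],
)

```text
time: 2.83
tool_pos: [0.4222, -0.2677, 0.2458]
ee_rot: [[-0.002, -0.015, -1.0], [-0.007, -1.0, 0.015], [-1.0, 0.007, 0.002]]
ft_force: [0.7, -1.1, -0.6]
grip_width: 0.996
```

Request:
servo_tool(
  targets=[
    {"x":25,"y":33,"z":0,"yaw":0},
    {"x":25,"y":32,"z":0,"yaw":0},
    {"x":10,"y":20,"z":0,"yaw":0},
    {"x":0,"y":0,"z":0,"yaw":0},
  ],
)

```text
time: 3.17
tool_pos: [0.4877, -0.1707, 0.2477]
ee_rot: [[0.004, -0.003, -1.0], [-0.005, -1.0, 0.003], [-1.0, 0.005, -0.004]]
ft_force: [-0.3, 0.4, -0.2]
grip_width: 0.999
```

Run:
```python
from h import *
np.set_printoptions(precision=4,suppress=True)
s=arm.read_state();print(s['time'],s['tool_pos'])
P=arm.camera_params('wrist');print(P)
save('wrist','w1.png')
```

```text
3.1667 [ 0.4877 -0.1707  0.2477]
{'fx': 396.99390795866134, 'fy': 396.99390795866134, 'cx': 316.5683083124487, 'cy': 234.93534345115282, 'k1': -0.020453417359941176, 'T': array([[-0.0023, -0.9556, -0.2946,  0.5632],
       [-1.    ,  0.0038, -0.0043, -0.1696],
       [ 0.0053,  0.2946, -0.9556,  0.3777],
       [ 0.    ,  0.    ,  0.    ,  1.    ]])}
```

View pics/w1.png

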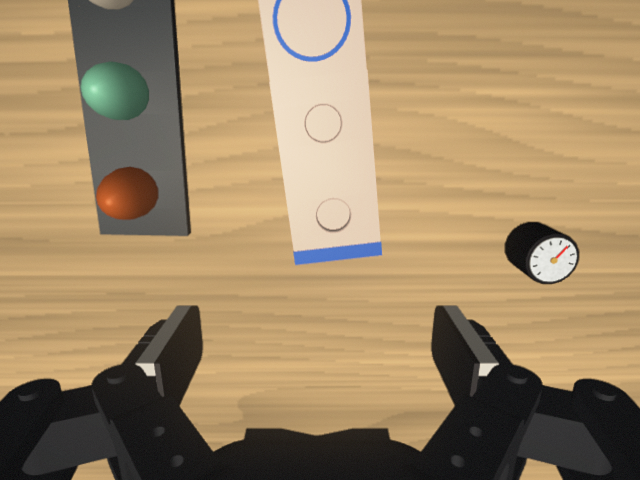

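The wrist view shows the blue tray's near hole at (333,214), the middle hole at (323,123) and the ring at (312,19). The brown egg is at (127,193), green at (115,90), and the gauge dial at (554,254).

Run:
```python
from h import *
np.set_printoptions(precision=1,suppress=True)
n='wrist';P=arm.camera_params(n)
im=cv2.imread('pics/w1.png')
g=cv2.cvtColor(im,cv2.COLOR_BGR2GRAY)
for nm,c in(('near',(333,214)),('mid',(323,123))):
    bw=cv2.adaptiveThreshold(g,255,1,cv2.THRESH_BINARY_INV,15,6)
    m=np.zeros_like(g);cv2.circle(m,c,24,255,-1); k=bw&m
    vs,us=np.nonzero(k)
    e=cv2.minAreaRect(np.c_[us,vs].astype(np.float32)); h=cv2.convexHull(np.c_[us,vs].astype(np.float32))
    x,y,w,hh=cv2.boundingRect(h); u,v=cv2.minEnclosingCircle(h)[0]
    print(nm,(x,y,w,hh),u,v,atz(n,u,v,.011,P)*1000)
for nm,uv,z in(('near',(333.3,214.2),.011),('mid',(323,123),.011),('ring',(312,18.5),.006),('gauge',(553.5,254),.044)):
    print(nm,atz(n,*uv,z,P)*1000)
hsv=cv2.cvtColor(im,cv2.COLOR_BGR2HSV)
k=(((hsv[...,0]>105)&(hsv[...,0]<130)&(hsv[...,1]>100)).astype(np.uint8)); k[100:]=0
vs,us=np.nonzero(k);q=np.array([atz(n,a,b,.006,P)[:2]*1000 for a,b in zip(us,vs)],np.float32)
print('ring',cv2.minEnclosingCircle(q))
for t in('brown_egg_mid','green_egg_mid','gauge_mid'):
    for r in arm.silhouettes(t,n)[:2]:
        vs,us=np.nonzero(r['mask']);u,v=us.mean(),vs.mean();print(t,round(r['confidence'],2),u,v,atz(n,u,v,.034,P)*1000)
```

```text
near (316, 198, 36, 34) 333.1486511230469 214.95045471191406 [ 469.2 -189.    11. ]
mid (304, 104, 39, 39) 323.0 122.83333587646484 [ 553.8 -179.3   11. ]
near [ 469.9 -189.2   11. ]
mid [ 553.6 -179.3   11. ]
ring [ 638.8 -170.     6. ]
gauge [ 440.4 -386.9   44. ]
ring ((638.2120971679688, -169.54119873046875), 32.63661193847656)
brown_egg_mid 0.74 136.69183359013869 108.19197625977287 [567.  -24.6  34. ]
brown_egg_mid 0.67 126.97900763358778 193.67213740458016 [495.3  -6.5  34. ]
green_egg_mid 0.84 114.75962471692009 90.23843416370107 [581.2  -8.4  34. ]
```

Request:
servo_tool(
  targets=[
    {"x":2,"y":38,"z":-10,"yaw":0},
    {"x":2,"y":38,"z":-10,"yaw":0},
    {"x":2,"y":38,"z":-10,"yaw":0},
    {"x":2,"y":38,"z":-10,"yaw":0},
    {"x":0,"y":10,"z":-10,"yaw":0},
  ],
)

```text
time: 3.78
tool_pos: [0.4904, -0.0269, 0.1983]
ee_rot: [[0.007, -0.044, -0.999], [-0.014, -0.999, 0.044], [-1.0, 0.014, -0.008]]
ft_force: [1.4, 0.4, 0.2]
grip_width: 1.0
```

Request:
servo_tool(
  targets=[
    {"x":0,"y":0,"z":-20,"yaw":0},
    {"x":0,"y":0,"z":0,"yaw":0},
  ],
)

```text
time: 3.95
tool_pos: [0.4889, -0.0266, 0.1766]
ee_rot: [[0.005, -0.043, -0.999], [-0.015, -0.999, 0.043], [-1.0, 0.014, -0.006]]
ft_force: [-0.5, -0.8, 0.0]
grip_width: 0.992
```

Run:
```python
from h import *
np.set_printoptions(precision=4,suppress=True)
s=arm.read_state();print(s['time'],s['tool_pos'],s['ee_rot'])
n='wrist';P=arm.camera_params('wrist')
save('wrist','w2.png')
for t in('brown_egg_mid','green_egg_mid','white_egg_mid'):
    for r in arm.silhouettes(t,n)[:2]:
        vs,us=np.nonzero(r['mask']);u,v=us.mean(),vs.mean();print(t,round(r['confidence'],2),u,v,atz(n,u,v,.034,P)*1000)
```

```text
3.95 [ 0.4889 -0.0266  0.1766] [[ 0.005  -0.0435 -0.999 ]
 [-0.0147 -0.999   0.0434]
 [-0.9999  0.0144 -0.0056]]
brown_egg_mid 0.68 283.66208308952605 214.14628437682856 [497.0273  -5.2445  34.    ]
green_egg_mid 0.66 277.7027027027027 86.53685503685503 [581.8761  -7.0397  34.    ]
green_egg_mid 0.65 282.57430846605195 121.78067896060352 [559.8117  -8.7125  34.    ]
```

View pics/w2.png

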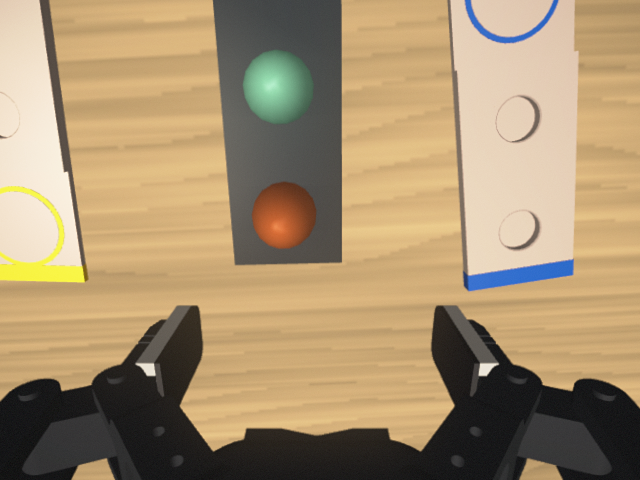

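Request:
servo_tool(
  targets=[
    {"x":7,"y":21,"z":-20,"yaw":2.5},
    {"x":0,"y":0,"z":-38,"yaw":0},
    {"x":0,"y":0,"z":-38,"yaw":0},
    {"x":0,"y":0,"z":-30,"yaw":0},
    {"x":0,"y":0,"z":0,"yaw":0},
  ],
)

```text
time: 4.57
tool_pos: [0.5073, -0.0124, 0.0592]
ee_rot: [[0.032, -0.013, -0.999], [-0.016, -1.0, 0.013], [-0.999, 0.016, -0.033]]
ft_force: [-1.4, -0.7, 0.3]
grip_width: 1.006
```

Request:
servo_tool(
  targets=[
    {"x":-11,"y":6,"z":0,"yaw":0},
    {"x":0,"y":0,"z":0,"yaw":0},
  ],
)

```text
time: 4.73
tool_pos: [0.497, -0.0085, 0.0603]
ee_rot: [[0.032, -0.017, -0.999], [-0.017, -1.0, 0.017], [-0.999, 0.017, -0.032]]
ft_force: [-0.0, -0.1, 0.5]
grip_width: 0.996
```

Request:
servo_tool(
  targets=[
    {"x":-1,"y":2,"z":-16,"yaw":0},
    {"x":0,"y":0,"z":-16,"yaw":0},
    {"x":0,"y":0,"z":0,"yaw":0},
  ],
)

```text
time: 4.98
tool_pos: [0.5021, -0.0091, 0.0344]
ee_rot: [[0.043, -0.022, -0.999], [-0.019, -1.0, 0.021], [-0.999, 0.018, -0.044]]
ft_force: [-0.0, 0.2, 0.5]
grip_width: 0.999
```

Run:
```python
from h import *
save('wrist','w3.png')
```

```text
(no output)
```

View pics/w3.png

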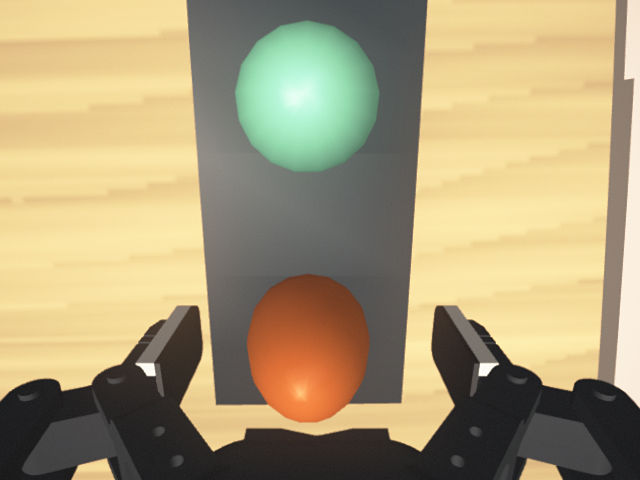

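The pads straddle the brown egg, which is centred at about (308,345). I'll nudge −6 in x, +3 in y and down a little, then grip.

Request:
servo_tool(
  targets=[
    {"x":-7,"y":3,"z":-6,"yaw":0},
    {"x":0,"y":0,"z":0,"yaw":0},
  ],
)

```text
time: 5.2
tool_pos: [0.4982, -0.0068, 0.0324]
ee_rot: [[0.05, -0.024, -0.998], [-0.019, -1.0, 0.023], [-0.999, 0.018, -0.05]]
ft_force: [-0.2, 0.9, -0.7]
grip_width: 0.999
```

Request:
servo_tool(
  targets=[
    {"x":0,"y":0,"z":0,"yaw":0},
    {"x":0,"y":0,"z":0,"yaw":0},
    {"x":0,"y":0,"z":0,"yaw":0},
    {"x":0,"y":0,"z":0,"yaw":0},
    {"x":0,"y":0,"z":0,"yaw":0},
  ],
  jaw=1,
  force=25,
)

```text
time: 5.62
tool_pos: [0.5, -0.0061, 0.0357]
ee_rot: [[0.055, -0.024, -0.998], [-0.018, -1.0, 0.023], [-0.998, 0.017, -0.055]]
ft_force: [-0.5, -0.2, -0.9]
grip_width: 0.517
```

Request:
servo_tool(
  targets=[
    {"x":0,"y":0,"z":0,"yaw":0},
    {"x":0,"y":0,"z":0,"yaw":0},
  ],
)

```text
time: 5.78
tool_pos: [0.4999, -0.006, 0.0357]
ee_rot: [[0.054, -0.023, -0.998], [-0.018, -1.0, 0.022], [-0.998, 0.017, -0.055]]
ft_force: [0.2, 0.8, -0.4]
grip_width: 0.52
```

Run:
```python
from h import *
np.set_printoptions(precision=4,suppress=True)
s=arm.read_state();print(s['time'],s['tool_pos'],s['qpos'],s['joint_vel'],s['ft_force'],s['grip_width'])
save('wrist','w4.png')
s=arm.read_state();print(s['time'],s['tool_pos'],s['qpos'],s['joint_vel'],s['ft_force'],s['grip_width'])
```

```text
5.7833 [ 0.4999 -0.006   0.0357] [ 0.0265  0.4975 -0.1884  2.1478  0.2586  0.4654 -1.96  ] [-0.0002  0.0007 -0.0008 -0.0005  0.0001  0.0016 -0.0003] [ 0.1703  0.7916 -0.3942] 0.5196602150065551
5.8333 [ 0.4999 -0.006   0.0357] [ 0.0265  0.4976 -0.1883  2.1478  0.2586  0.4654 -1.96  ] [ 0.0016  0.0011  0.0002 -0.0005 -0.0005 -0.0006 -0.0018] [-0.0308 -0.4272 -0.2011] 0.5181573944604818
```

View pics/w4.png

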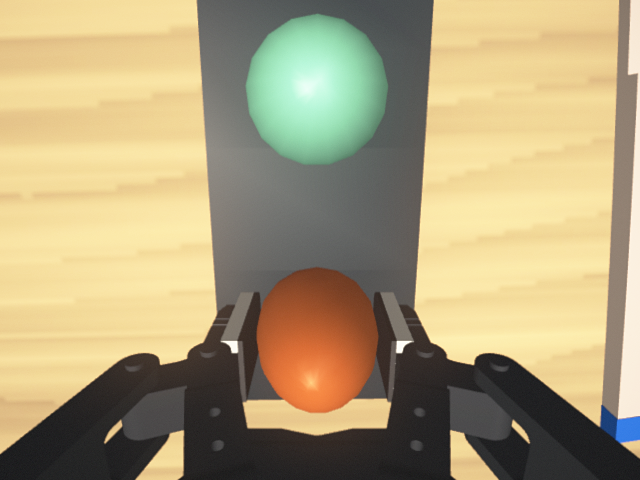

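Request:
servo_tool(
  targets=[
    {"x":0,"y":0,"z":10,"yaw":0},
    {"x":0,"y":0,"z":25,"yaw":0},
    {"x":0,"y":0,"z":35,"yaw":0},
    {"x":0,"y":0,"z":25,"yaw":0},
    {"x":0,"y":0,"z":0,"yaw":0},
  ],
)

```text
time: 6.25
tool_pos: [0.4972, -0.0069, 0.1343]
ee_rot: [[0.048, -0.023, -0.999], [-0.019, -1.0, 0.022], [-0.999, 0.018, -0.048]]
ft_force: [1.6, -0.3, -1.6]
grip_width: 0.519
```

Request:
servo_tool(
  targets=[
    {"x":-3,"y":-20,"z":0,"yaw":0},
    {"x":-6,"y":-36,"z":0,"yaw":0},
    {"x":-6,"y":-38,"z":0,"yaw":0},
    {"x":-6,"y":-38,"z":0,"yaw":0},
    {"x":-6,"y":-38,"z":0,"yaw":0},
  ],
)

```text
time: 6.67
tool_pos: [0.4727, -0.1725, 0.1389]
ee_rot: [[0.058, -0.004, -0.998], [-0.015, -1.0, 0.004], [-0.998, 0.014, -0.058]]
ft_force: [1.6, -0.4, -0.8]
grip_width: 0.519
```

Request:
servo_tool(
  targets=[
    {"x":0,"y":-12,"z":0,"yaw":0},
    {"x":0,"y":0,"z":0,"yaw":0},
  ],
)

```text
time: 6.83
tool_pos: [0.4691, -0.1947, 0.1388]
ee_rot: [[0.056, -0.017, -0.998], [-0.019, -1.0, 0.016], [-0.998, 0.018, -0.056]]
ft_force: [-0.6, 0.3, -0.8]
grip_width: 0.518
```

Run:
```python
from h import *
np.set_printoptions(precision=4,suppress=True)
s=arm.read_state();print(s['time'],s['tool_pos'],s['ee_rot'])
save('wrist','w5.png');P=arm.camera_params('wrist'); print(proj('wrist',s['tool_pos'],P))
```

```text
6.8333 [ 0.4691 -0.1947  0.1388] [[ 0.056  -0.0173 -0.9983]
 [-0.0189 -0.9997  0.0162]
 [-0.9982  0.018  -0.0563]]
(np.float64(320.74194860463075), np.float64(326.36691779837093))
```

View pics/w5.png

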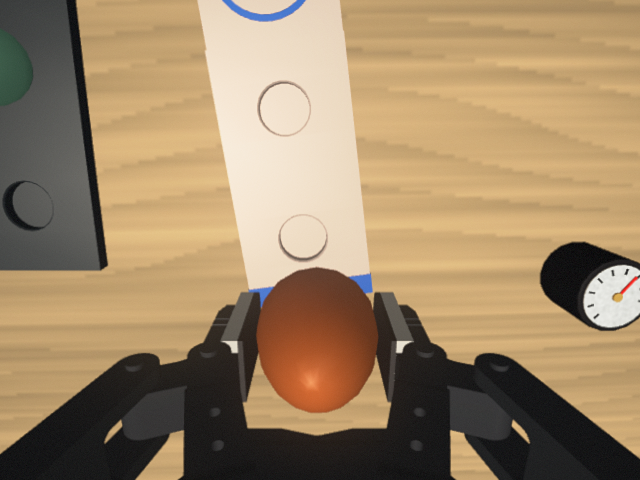

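Run:
```python
from h import *
np.set_printoptions(precision=1,suppress=True)
n='wrist';P=arm.camera_params(n)
for nm,uv,z in(('near',(303,237),.011),('mid',(284.5,108.5),.011),('rackhole1',(28,205.5),.011),('gauge',(615,297),.044)): print(nm,atz(n,*uv,z,P)*1000)
s=arm.read_state()['tool_pos']
print(s*1000)
for z in (.132,.136,.140,.145): print(z,atz(n,317.5,340,z,P)*1000)
```

```text
near [ 470.4 -186.2   11. ]
mid [ 554.1 -176.6   11. ]
rackhole1 [495.8  -3.9  11. ]
gauge [ 435.4 -383.9   44. ]
[ 468.9 -193.7  138.7]
0.132 [ 459.8 -193.5  132. ]
0.136 [ 462.  -193.4  136. ]
0.14 [ 464.2 -193.4  140. ]
0.145 [ 467.  -193.3  145. ]
```

Request:
servo_tool(
  targets=[
    {"x":0,"y":6,"z":-20,"yaw":0},
    {"x":0,"y":0,"z":-25,"yaw":0},
    {"x":0,"y":0,"z":-20,"yaw":0},
    {"x":0,"y":0,"z":0,"yaw":0},
  ],
)

```text
time: 7.22
tool_pos: [0.4709, -0.1824, 0.0732]
ee_rot: [[0.06, -0.013, -0.998], [-0.017, -1.0, 0.012], [-0.998, 0.016, -0.06]]
ft_force: [-0.5, 0.2, -0.6]
grip_width: 0.517
```

Request:
servo_tool(
  targets=[
    {"x":3,"y":-4,"z":-12,"yaw":0},
    {"x":0,"y":0,"z":-12,"yaw":0},
    {"x":0,"y":0,"z":0,"yaw":0},
  ],
)

```text
time: 7.47
tool_pos: [0.4751, -0.1808, 0.0494]
ee_rot: [[0.059, -0.005, -0.998], [-0.014, -1.0, 0.005], [-0.998, 0.014, -0.059]]
ft_force: [-0.6, -1.4, -1.3]
grip_width: 0.516
```

Run:
```python
from h import *
np.set_printoptions(precision=4,suppress=True)
s=arm.read_state();print(s['time'],s['tool_pos'],s['ee_rot'])
save('wrist','w6.png');save('scene','s6.png')
im=cv2.imread('pics/s6.png')[150:270,200:360]; cv2.imwrite('pics/s6c.png',cv2.resize(im,None,fx=4,fy=4,interpolation=2))
```

```text
7.4667 [ 0.4751 -0.1808  0.0494] [[ 0.0589 -0.0054 -0.9983]
 [-0.0141 -0.9999  0.0045]
 [-0.9982  0.0138 -0.0589]]
```

View pics/s6c.png

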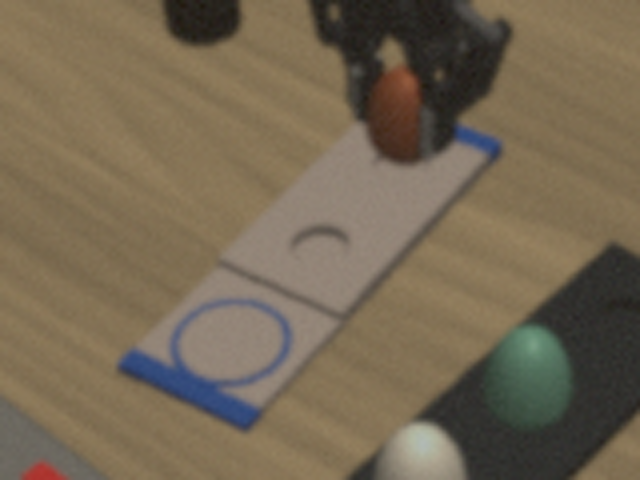

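View pics/w6.png

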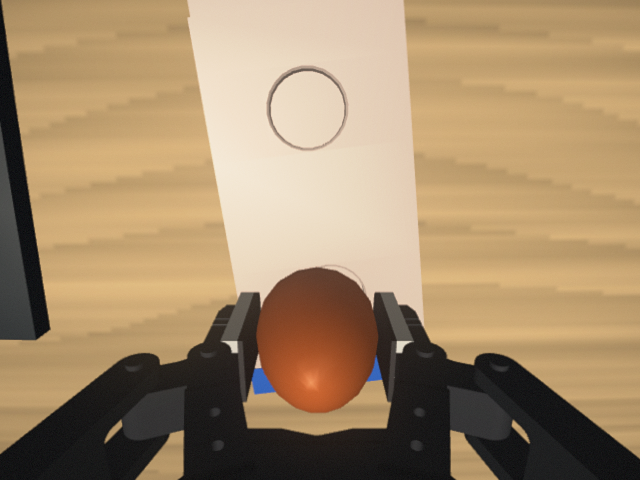

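Run:
```python
from h import *
np.set_printoptions(precision=1,suppress=True)
n='wrist';P=arm.camera_params(n)
print(atz(n,307.3,108,.011,P)*1000, arm.read_state()['tool_pos']*1000)
```

```text
[ 556.2 -178.    11. ] [ 476.2 -181.5   51. ]
```

Request:
servo_tool(
  targets=[
    {"x":0,"y":-6,"z":0,"yaw":0},
    {"x":0,"y":0,"z":0,"yaw":0},
  ],
)

```text
time: 7.73
tool_pos: [0.4775, -0.1871, 0.0531]
ee_rot: [[0.064, -0.004, -0.998], [-0.016, -1.0, 0.003], [-0.998, 0.015, -0.064]]
ft_force: [0.7, 0.3, -0.5]
grip_width: 0.521
```

Request:
servo_tool(
  targets=[
    {"x":-4,"y":0,"z":-6,"yaw":0},
    {"x":0,"y":0,"z":-6,"yaw":0},
    {"x":0,"y":0,"z":0,"yaw":0},
  ],
)

```text
time: 7.98
tool_pos: [0.4745, -0.1879, 0.0424]
ee_rot: [[0.068, -0.005, -0.998], [-0.017, -1.0, 0.004], [-0.998, 0.017, -0.068]]
ft_force: [0.7, 0.1, -0.8]
grip_width: 0.522
```

Request:
servo_tool(
  targets=[
    {"x":0,"y":0,"z":-4,"yaw":0},
    {"x":0,"y":0,"z":-3,"yaw":0},
    {"x":0,"y":0,"z":0,"yaw":0},
  ],
)

```text
time: 8.23
tool_pos: [0.474, -0.188, 0.0352]
ee_rot: [[0.067, -0.006, -0.998], [-0.017, -1.0, 0.004], [-0.998, 0.017, -0.067]]
ft_force: [-1.7, 0.4, 7.8]
grip_width: 0.518
```

Request:
servo_tool(
  targets=[
    {"x":0,"y":0,"z":0,"yaw":0},
    {"x":0,"y":0,"z":0,"yaw":0},
    {"x":0,"y":0,"z":0,"yaw":0},
  ],
  jaw=-1,
)

```text
time: 8.48
tool_pos: [0.4741, -0.1879, 0.0347]
ee_rot: [[0.067, -0.005, -0.998], [-0.017, -1.0, 0.004], [-0.998, 0.017, -0.067]]
ft_force: [0.4, -0.5, -0.5]
grip_width: 0.915
```

Run:
```python
from h import *
save('wrist','w7.png');save('scene','s7.png')
im=cv2.imread('pics/s7.png')[150:270,200:360]; a=cv2.resize(im,(400,300),interpolation=2)
b=cv2.resize(cv2.imread('pics/w7.png'),(400,300)); cv2.imwrite('pics/c7.png',np.hstack([a,b]))
print(arm.read_state()['tool_pos'],arm.read_state()['grip_width'])
```

```text
[ 0.47412307 -0.18785961  0.03477671] 1.0007504697092435
```

View pics/c7.png

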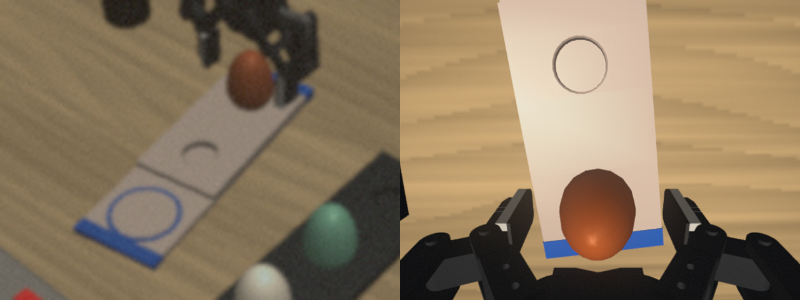

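Request:
servo_tool(
  targets=[
    {"x":0,"y":0,"z":30,"yaw":0},
    {"x":0,"y":0,"z":40,"yaw":0},
    {"x":0,"y":0,"z":40,"yaw":0},
    {"x":20,"y":35,"z":10,"yaw":0},
    {"x":20,"y":35,"z":0,"yaw":0},
  ],
)

```text
time: 9.0
tool_pos: [0.508, -0.1246, 0.1573]
ee_rot: [[0.058, -0.022, -0.998], [-0.018, -1.0, 0.021], [-0.998, 0.017, -0.058]]
ft_force: [0.6, 0.3, -1.0]
grip_width: 1.002
```

Request:
servo_tool(
  targets=[
    {"x":20,"y":35,"z":0,"yaw":0},
    {"x":20,"y":35,"z":0,"yaw":0},
    {"x":18,"y":25,"z":0,"yaw":0},
    {"x":0,"y":0,"z":0,"yaw":0},
  ],
)

```text
time: 9.33
tool_pos: [0.5726, -0.0189, 0.1616]
ee_rot: [[0.069, -0.019, -0.997], [-0.015, -1.0, 0.018], [-0.998, 0.014, -0.069]]
ft_force: [0.4, 0.2, -0.2]
grip_width: 0.997
```

Request:
servo_tool(
  targets=[
    {"x":2,"y":10,"z":-30,"yaw":0},
    {"x":0,"y":0,"z":-35,"yaw":0},
    {"x":0,"y":0,"z":-20,"yaw":0},
    {"x":0,"y":0,"z":0,"yaw":0},
  ],
)

```text
time: 9.67
tool_pos: [0.5783, -0.004, 0.0762]
ee_rot: [[0.077, -0.012, -0.997], [-0.013, -1.0, 0.011], [-0.997, 0.012, -0.077]]
ft_force: [-0.3, 0.1, 0.8]
grip_width: 1.0
```

Run:
```python
from h import *
np.set_printoptions(precision=4,suppress=True)
s=arm.read_state();print(s['time'],s['tool_pos'],s['ee_rot'])
n='wrist';P=arm.camera_params('wrist')
save('wrist','w8.png')
for t in('green_egg_mid','white_egg_mid'):
    for r in arm.silhouettes(t,n)[:2]:
        vs,us=np.nonzero(r['mask']);u,v=us.mean(),vs.mean();print(t,round(r['confidence'],2),u,v,atz(n,u,v,.034,P)*1000)
```

```text
9.6667 [ 0.5783 -0.004   0.0762] [[ 0.0769 -0.0122 -0.997 ]
 [-0.0126 -0.9999  0.0113]
 [-0.997   0.0117 -0.0771]]
green_egg_mid 0.95 323.47741935483873 281.8916129032258 [580.6315  -7.193   34.    ]
white_egg_mid 0.74 327.06106561520573 87.99969669396421 [667.2023  -9.3858  34.    ]
```

View pics/w8.png

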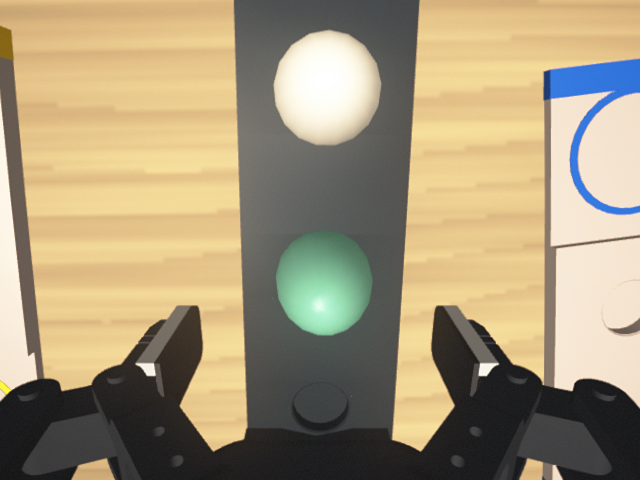

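Request:
servo_tool(
  targets=[
    {"x":0,"y":-3,"z":-16,"yaw":0},
    {"x":0,"y":0,"z":-16,"yaw":0},
    {"x":0,"y":0,"z":-12,"yaw":0},
    {"x":0,"y":0,"z":0,"yaw":0},
  ],
)

```text
time: 10.15
tool_pos: [0.5866, -0.0097, 0.043]
ee_rot: [[0.097, -0.018, -0.995], [-0.013, -1.0, 0.016], [-0.995, 0.012, -0.097]]
ft_force: [0.0, -0.5, 0.4]
grip_width: 0.999
```

Request:
servo_tool(
  targets=[
    {"x":-7,"y":2,"z":-6,"yaw":0},
    {"x":0,"y":0,"z":-7,"yaw":0},
    {"x":0,"y":0,"z":0,"yaw":0},
  ],
)

```text
time: 10.4
tool_pos: [0.5809, -0.0081, 0.032]
ee_rot: [[0.101, -0.019, -0.995], [-0.014, -1.0, 0.018], [-0.995, 0.012, -0.101]]
ft_force: [-0.8, -0.2, 0.2]
grip_width: 1.0
```

Request:
servo_tool(
  targets=[
    {"x":0,"y":0,"z":0,"yaw":0},
    {"x":0,"y":0,"z":0,"yaw":0},
    {"x":0,"y":0,"z":0,"yaw":0},
    {"x":0,"y":0,"z":0,"yaw":0},
    {"x":0,"y":0,"z":0,"yaw":0},
  ],
  jaw=1,
)

```text
time: 10.82
tool_pos: [0.5815, -0.0078, 0.0335]
ee_rot: [[0.103, -0.019, -0.995], [-0.014, -1.0, 0.017], [-0.995, 0.012, -0.103]]
ft_force: [-0.1, -0.1, -0.0]
grip_width: 0.525
```

Request:
servo_tool(
  targets=[
    {"x":0,"y":0,"z":8,"yaw":0},
    {"x":0,"y":0,"z":25,"yaw":0},
    {"x":0,"y":0,"z":35,"yaw":0},
    {"x":0,"y":0,"z":25,"yaw":0},
    {"x":0,"y":0,"z":0,"yaw":0},
  ],
)

```text
time: 11.23
tool_pos: [0.5793, -0.0077, 0.13]
ee_rot: [[0.098, -0.018, -0.995], [-0.013, -1.0, 0.016], [-0.995, 0.012, -0.098]]
ft_force: [0.5, 0.4, -0.3]
grip_width: 0.523
```

Run:
```python
from h import *
np.set_printoptions(precision=4,suppress=True)
s=arm.read_state();print(s['time'],s['tool_pos'],s['ee_rot'],s['qpos'])
save('wrist','w9.png')
```

```text
11.2333 [ 0.5793 -0.0077  0.13  ] [[ 0.0975 -0.0176 -0.9951]
 [-0.0135 -0.9998  0.0164]
 [-0.9951  0.0118 -0.0977]] [ 0.0907  0.4276 -0.2474  1.9491  0.2014  0.6907 -1.8682]
```

View pics/w9.png

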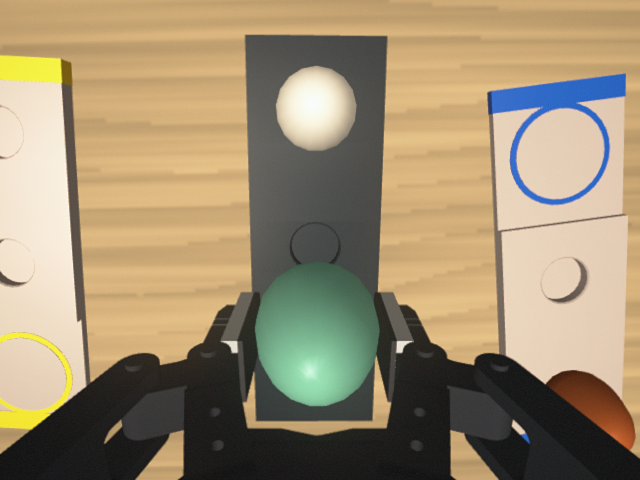

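Request:
servo_tool(
  targets=[
    {"x":-4,"y":-20,"z":5,"yaw":0},
    {"x":-5,"y":-36,"z":0,"yaw":0},
    {"x":-5,"y":-38,"z":0,"yaw":0},
    {"x":-5,"y":-38,"z":0,"yaw":0},
    {"x":-5,"y":-30,"z":0,"yaw":0},
  ],
)

```text
time: 11.7
tool_pos: [0.5537, -0.1634, 0.1324]
ee_rot: [[0.097, 0.001, -0.995], [-0.006, -1.0, -0.002], [-0.995, 0.006, -0.097]]
ft_force: [0.4, 0.1, -0.8]
grip_width: 0.517
```

Request:
servo_tool(
  targets=[
    {"x":0,"y":0,"z":0,"yaw":0},
  ],
)

```text
time: 11.78
tool_pos: [0.5509, -0.1715, 0.1313]
ee_rot: [[0.094, -0.008, -0.996], [-0.01, -1.0, 0.007], [-0.996, 0.01, -0.094]]
ft_force: [-0.2, -0.6, -0.9]
grip_width: 0.52
```

Run:
```python
from h import *
np.set_printoptions(precision=4,suppress=True)
s=arm.read_state();print(s['time'],s['tool_pos'],s['ee_rot'])
save('wrist','w10.png')
```

```text
11.7833 [ 0.5509 -0.1715  0.1313] [[ 0.0941 -0.008  -0.9955]
 [-0.0104 -0.9999  0.0071]
 [-0.9955  0.0097 -0.0942]]
```

View pics/w10.png

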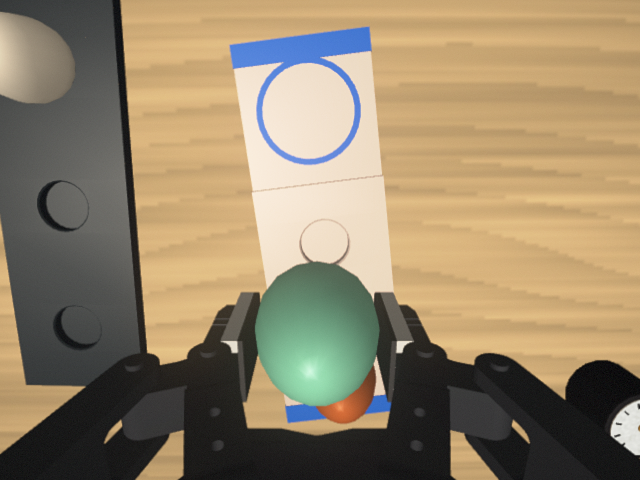

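Run:
```python
from h import *
np.set_printoptions(precision=1,suppress=True)
n='wrist';P=arm.camera_params(n)
for a in((325,241,.011),(308.5,110.5,.006),(64,205.5,.011),(77.5,327,.011),(633,428,.044)): print(atz(n,*a,P)*1000)
print(arm.read_state()['tool_pos']*1000)
```

```text
[ 556.5 -174.6   11. ]
[ 640.  -164.4    6. ]
[581.5  -4.5  11. ]
[496.3  -2.1  11. ]
[ 435.9 -376.7   44. ]
[ 551.3 -168.6  131.1]
```

Request:
servo_tool(
  targets=[
    {"x":0,"y":-7,"z":-20,"yaw":0},
    {"x":0,"y":0,"z":-25,"yaw":0},
    {"x":0,"y":0,"z":-20,"yaw":0},
    {"x":0,"y":0,"z":0,"yaw":0},
  ],
)

```text
time: 12.17
tool_pos: [0.5514, -0.1734, 0.0631]
ee_rot: [[0.095, -0.006, -0.995], [-0.007, -1.0, 0.005], [-0.995, 0.006, -0.095]]
ft_force: [-0.9, -0.3, -0.8]
grip_width: 0.518
```

Request:
servo_tool(
  targets=[
    {"x":0,"y":0,"z":-10,"yaw":0},
    {"x":0,"y":0,"z":0,"yaw":0},
  ],
)

```text
time: 12.33
tool_pos: [0.551, -0.1708, 0.0516]
ee_rot: [[0.093, -0.003, -0.996], [-0.005, -1.0, 0.003], [-0.996, 0.004, -0.093]]
ft_force: [-0.4, -0.1, -2.2]
grip_width: 0.519
```

Request:
servo_tool(
  targets=[
    {"x":4,"y":-7,"z":0,"yaw":0},
    {"x":0,"y":0,"z":0,"yaw":0},
    {"x":0,"y":0,"z":0,"yaw":0},
  ],
)

```text
time: 12.58
tool_pos: [0.557, -0.1767, 0.0532]
ee_rot: [[0.095, -0.001, -0.996], [-0.004, -1.0, 0.0], [-0.996, 0.004, -0.095]]
ft_force: [-0.1, -1.2, -0.8]
grip_width: 0.518
```

Run:
```python
from h import *
np.set_printoptions(precision=4,suppress=True)
s=arm.read_state();print(s['time'],s['tool_pos'],s['ee_rot'])
save('wrist','w11.png');save('scene','s11.png')
im=cv2.imread('pics/s11.png')[150:270,200:360]; a=cv2.resize(im,(400,300),interpolation=2)
b=cv2.resize(cv2.imread('pics/w11.png'),(400,300)); cv2.imwrite('pics/c11.png',np.hstack([a,b]))
```

```text
12.5833 [ 0.557  -0.1767  0.0532] [[ 0.0946 -0.0005 -0.9955]
 [-0.0043 -1.      0.0001]
 [-0.9955  0.0042 -0.0946]]
```

View pics/c11.png

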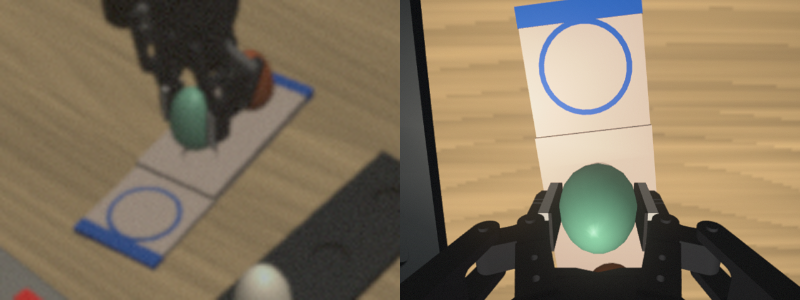

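Run:
```python
from h import *
np.set_printoptions(precision=1,suppress=True)
n='wrist';P=arm.camera_params(n)
hsv=cv2.cvtColor(cv2.imread('pics/w11.png'),cv2.COLOR_BGR2HSV)
k=((hsv[...,0]>105)&(hsv[...,0]<130)&(hsv[...,1]>100)).astype(np.uint8);k[:48]=0
vs,us=np.nonzero(k);q=np.array([atz(n,a,b,.006,P)[:2]*1000 for a,b in zip(us,vs)],np.float32)
c,r=cv2.minEnclosingCircle(q);print(c,r,np.array(c)-85*np.array([.993,.117]), arm.read_state()['tool_pos']*1000)
```

```text
(558.9310302734375, -97.14160919189453) 139.7635955810547 [ 474.5 -107.1] [ 557.  -177.1   53.3]
```

Request:
servo_tool(
  targets=[
    {"x":-1,"y":-1,"z":-8,"yaw":0},
    {"x":0,"y":0,"z":-4,"yaw":0},
    {"x":0,"y":0,"z":0,"yaw":0},
  ],
)

```text
time: 12.93
tool_pos: [0.5567, -0.1786, 0.0417]
ee_rot: [[0.098, -0.001, -0.995], [-0.006, -1.0, 0.001], [-0.995, 0.005, -0.098]]
ft_force: [0.4, -0.8, -0.7]
grip_width: 0.518
```

Request:
servo_tool(
  targets=[
    {"x":0,"y":0,"z":-4,"yaw":0},
    {"x":0,"y":0,"z":-3,"yaw":0},
    {"x":0,"y":0,"z":0,"yaw":0},
  ],
)

```text
time: 13.18
tool_pos: [0.5564, -0.1787, 0.0341]
ee_rot: [[0.097, -0.002, -0.995], [-0.006, -1.0, 0.001], [-0.995, 0.006, -0.097]]
ft_force: [-1.9, 0.6, 5.0]
grip_width: 0.519
```

Request:
servo_tool(
  targets=[
    {"x":0,"y":0,"z":0,"yaw":0},
    {"x":0,"y":0,"z":0,"yaw":0},
    {"x":0,"y":0,"z":0,"yaw":0},
    {"x":0,"y":0,"z":0,"yaw":0},
  ],
  jaw=-1,
)

```text
time: 13.52
tool_pos: [0.5565, -0.1785, 0.0337]
ee_rot: [[0.097, -0.001, -0.995], [-0.006, -1.0, 0.001], [-0.995, 0.006, -0.097]]
ft_force: [0.5, -0.2, -0.5]
grip_width: 1.0
```

Request:
servo_tool(
  targets=[
    {"x":0,"y":0,"z":25,"yaw":0},
    {"x":0,"y":0,"z":40,"yaw":0},
    {"x":0,"y":0,"z":40,"yaw":0},
    {"x":-20,"y":-30,"z":20,"yaw":-7},
    {"x":-20,"y":-35,"z":0,"yaw":-7},
  ],
)

```text
time: 13.93
tool_pos: [0.5181, -0.2352, 0.1616]
ee_rot: [[0.093, -0.233, -0.968], [-0.019, -0.972, 0.233], [-0.995, -0.003, -0.095]]
ft_force: [-0.1, -2.2, -0.4]
grip_width: 1.0
```

Run:
```python
from h import *
np.set_printoptions(precision=4,suppress=True)
s=arm.read_state();print(s['time'],s['tool_pos'],s['ee_rot'],s['qpos'])
save('wrist','w12.png');save('scene','s12.png')
im=cv2.imread('pics/s12.png')[150:270,200:360]; a=cv2.resize(im,(400,300),interpolation=2)
b=cv2.resize(cv2.imread('pics/w12.png'),(400,300)); cv2.imwrite('pics/c12.png',np.hstack([a,b]))
```

```text
13.9333 [ 0.5181 -0.2352  0.1616] [[ 0.0934 -0.2335 -0.9679]
 [-0.0192 -0.9724  0.2327]
 [-0.9954 -0.0032 -0.0953]] [ 0.4819  0.3667 -0.1951  1.9495  0.0892  0.7386 -1.567 ]
```

View pics/c12.png

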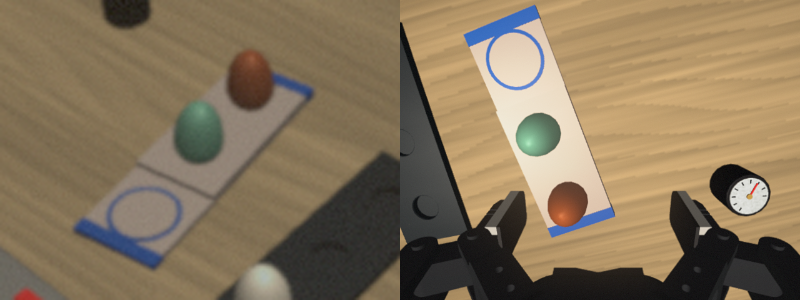

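Both eggs stand upright in their holes. A tool tilt of about 5° has built up, so I'll use a half turn to let it cancel while I move to the gauge.

Request:
servo_tool(
  targets=[
    {"x":-8,"y":-14,"z":0,"yaw":-7},
    {"x":-8,"y":-14,"z":0,"yaw":-7},
    {"x":-8,"y":-14,"z":0,"yaw":-7},
    {"x":-8,"y":-14,"z":0,"yaw":-7},
    {"x":-8,"y":-14,"z":0,"yaw":-7},
  ],
)

```text
time: 14.45
tool_pos: [0.4721, -0.3122, 0.1589]
ee_rot: [[0.06, -0.757, -0.65], [-0.069, -0.653, 0.754], [-0.996, -0.001, -0.091]]
ft_force: [-0.1, 0.0, 0.4]
grip_width: 1.001
```

Request:
servo_tool(
  targets=[
    {"x":-8,"y":-14,"z":0,"yaw":-7},
    {"x":-8,"y":-14,"z":0,"yaw":-7},
    {"x":-8,"y":-14,"z":0,"yaw":-7},
    {"x":-8,"y":-14,"z":0,"yaw":-7},
    {"x":0,"y":-14,"z":0,"yaw":-7},
  ],
)

```text
time: 14.87
tool_pos: [0.4362, -0.3836, 0.1571]
ee_rot: [[0.006, -0.996, -0.085], [-0.089, -0.085, 0.992], [-0.996, 0.002, -0.089]]
ft_force: [1.0, 0.4, 0.3]
grip_width: 0.995
```

Request:
servo_tool(
  targets=[
    {"x":0,"y":0,"z":0,"yaw":-7},
    {"x":0,"y":0,"z":0,"yaw":-7},
    {"x":0,"y":0,"z":0,"yaw":-7},
    {"x":0,"y":0,"z":0,"yaw":-7},
    {"x":0,"y":0,"z":0,"yaw":-7},
  ],
)

```text
time: 15.28
tool_pos: [0.4341, -0.3864, 0.1554]
ee_rot: [[-0.05, -0.86, 0.507], [-0.075, 0.51, 0.857], [-0.996, 0.005, -0.09]]
ft_force: [0.3, -0.9, -2.4]
grip_width: 1.001
```

Request:
servo_tool(
  targets=[
    {"x":0,"y":0,"z":0,"yaw":-7},
    {"x":0,"y":0,"z":0,"yaw":-7},
    {"x":0,"y":0,"z":0,"yaw":-7},
    {"x":0,"y":0,"z":0,"yaw":-7},
    {"x":0,"y":0,"z":0,"yaw":-7},
  ],
)

```text
time: 15.7
tool_pos: [0.4368, -0.3845, 0.1582]
ee_rot: [[-0.073, -0.411, 0.909], [-0.036, 0.912, 0.409], [-0.997, -0.003, -0.081]]
ft_force: [-2.6, -0.9, -1.6]
grip_width: 1.002
```

Request:
servo_tool(
  targets=[
    {"x":0,"y":0,"z":0,"yaw":-7},
    {"x":0,"y":0,"z":0,"yaw":-7},
    {"x":0,"y":0,"z":0,"yaw":-5},
    {"x":0,"y":0,"z":0,"yaw":0},
  ],
)

```text
time: 16.03
tool_pos: [0.422, -0.3893, 0.1249]
ee_rot: [[-0.055, -0.141, 0.988], [0.006, 0.99, 0.141], [-0.998, 0.013, -0.054]]
ft_force: [-2.4, -0.3, 0.6]
grip_width: 1.002
```

Run:
```python
from h import *
np.set_printoptions(precision=4,suppress=True)
s=arm.read_state();print(s['time'],s['tool_pos'],s['ee_rot'],s['qpos'])
P=arm.camera_params('wrist')
save('wrist','w13.png'); print(P['T'])
```

```text
16.0333 [ 0.422  -0.3893  0.1249] [[-0.0552 -0.1408  0.9885]
 [ 0.0055  0.9899  0.1414]
 [-0.9985  0.0133 -0.0539]] [-0.2107  1.0997  1.446   1.9237 -1.1002  1.3096 -2.9582]
[[-0.1415  0.9603  0.2406  0.354 ]
 [ 0.9898  0.134   0.0474 -0.4001]
 [ 0.0133  0.2449 -0.9695  0.2585]
 [ 0.      0.      0.      1.    ]]
```

View pics/w13.png

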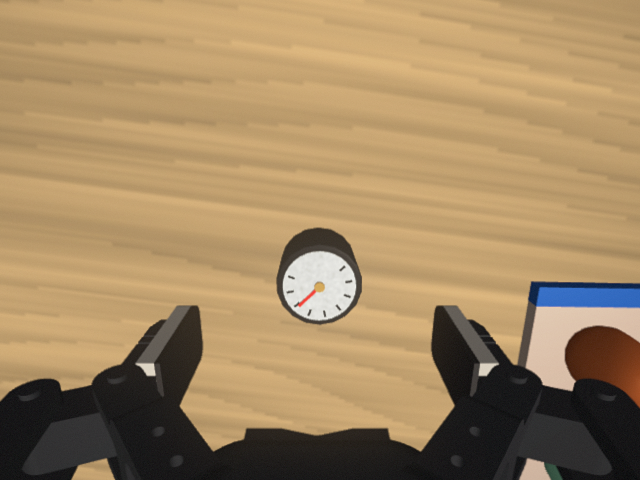

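The half turn went the wrong way: joint 7 is at −2.958 and the limit is −2.96. I'll turn back the other way, which leads to the same grasp well inside the range. The picture shows the gauge dial at (319,287), upright.

Request:
servo_tool(
  targets=[
    {"x":2,"y":0,"z":5,"yaw":7},
    {"x":2,"y":0,"z":5,"yaw":7},
    {"x":2,"y":0,"z":5,"yaw":7},
    {"x":2,"y":0,"z":5,"yaw":7},
    {"x":2,"y":0,"z":5,"yaw":7},
  ],
)

```text
time: 16.5
tool_pos: [0.436, -0.3887, 0.1525]
ee_rot: [[-0.05, -0.699, 0.713], [-0.031, 0.715, 0.699], [-0.998, 0.013, -0.058]]
ft_force: [-0.2, 0.0, 0.2]
grip_width: 1.001
```

Run:
```python
from h import *
np.set_printoptions(precision=4,suppress=True)
s=arm.read_state();print(s['time'],s['tool_pos'],s['ee_rot'],s['qpos'])
```

```text
16.5 [ 0.436  -0.3887  0.1525] [[-0.0501 -0.6994  0.713 ]
 [-0.031   0.7146  0.6988]
 [-0.9983  0.0129 -0.0575]] [-0.2412  0.9774  1.3946  1.9016 -0.9825  1.2183 -2.4388]
```

Request:
servo_tool(
  targets=[
    {"x":0,"y":0,"z":0,"yaw":7},
    {"x":0,"y":0,"z":0,"yaw":7},
    {"x":0,"y":0,"z":0,"yaw":7},
    {"x":0,"y":0,"z":0,"yaw":7},
    {"x":0,"y":0,"z":0,"yaw":7},
  ],
)

```text
time: 16.92
tool_pos: [0.4416, -0.3899, 0.1604]
ee_rot: [[-0.011, -0.985, 0.17], [-0.057, 0.17, 0.984], [-0.998, 0.001, -0.059]]
ft_force: [0.3, -0.5, -0.0]
grip_width: 0.997
```

Request:
servo_tool(
  targets=[
    {"x":0,"y":0,"z":0,"yaw":7},
    {"x":0,"y":0,"z":0,"yaw":7},
    {"x":0,"y":0,"z":0,"yaw":7},
    {"x":0,"y":0,"z":0,"yaw":7},
    {"x":0,"y":0,"z":0,"yaw":7},
  ],
)

```text
time: 17.33
tool_pos: [0.4461, -0.3908, 0.1679]
ee_rot: [[0.036, -0.899, -0.437], [-0.056, -0.438, 0.897], [-0.998, -0.008, -0.066]]
ft_force: [-0.8, 0.2, -0.7]
grip_width: 1.003
```

Request:
servo_tool(
  targets=[
    {"x":0,"y":0,"z":0,"yaw":7},
    {"x":0,"y":0,"z":0,"yaw":7},
    {"x":0,"y":0,"z":0,"yaw":7},
    {"x":0,"y":0,"z":0,"yaw":7},
    {"x":0,"y":0,"z":0,"yaw":7},
  ],
)

```text
time: 17.75
tool_pos: [0.4499, -0.3923, 0.1764]
ee_rot: [[0.077, -0.473, -0.878], [-0.029, -0.881, 0.472], [-0.997, -0.011, -0.081]]
ft_force: [-0.4, 0.2, -1.0]
grip_width: 1.002
```

Run:
```python
from h import *
np.set_printoptions(precision=4,suppress=True)
s=arm.read_state();print(s['time'],s['tool_pos'],s['ee_rot'],s['qpos'])
```

```text
17.75 [ 0.4499 -0.3923  0.1764] [[ 0.0768 -0.4729 -0.8778]
 [-0.0286 -0.881   0.4722]
 [-0.9966 -0.0112 -0.0812]] [-0.0928  0.5809  0.9979  1.9165 -0.6679  0.9184 -0.8367]
```

Request:
servo_tool(
  targets=[
    {"x":0,"y":0,"z":0,"yaw":7},
    {"x":0,"y":0,"z":0,"yaw":7},
    {"x":0,"y":0,"z":0,"yaw":7},
    {"x":0,"y":0,"z":0,"yaw":7},
    {"x":0,"y":0,"z":0,"yaw":7},
  ],
)

```text
time: 18.17
tool_pos: [0.4529, -0.395, 0.1859]
ee_rot: [[0.095, 0.131, -0.987], [0.016, -0.991, -0.13], [-0.995, -0.003, -0.096]]
ft_force: [-0.7, -0.0, -0.5]
grip_width: 1.001
```

Request:
servo_tool(
  targets=[
    {"x":0,"y":0,"z":0,"yaw":7},
    {"x":0,"y":0,"z":0,"yaw":7},
    {"x":0,"y":0,"z":0,"yaw":7},
    {"x":0,"y":0,"z":0,"yaw":7},
    {"x":0,"y":0,"z":0,"yaw":7},
  ],
)

```text
time: 18.58
tool_pos: [0.455, -0.3986, 0.1959]
ee_rot: [[0.085, 0.686, -0.723], [0.06, -0.727, -0.684], [-0.995, 0.014, -0.103]]
ft_force: [-0.2, 0.4, 0.2]
grip_width: 1.003
```

Request:
servo_tool(
  targets=[
    {"x":0,"y":0,"z":0,"yaw":7},
    {"x":0,"y":0,"z":0,"yaw":7},
    {"x":0,"y":0,"z":0,"yaw":7},
    {"x":0,"y":0,"z":0,"yaw":7},
    {"x":0,"y":0,"z":0,"yaw":7},
  ],
)

```text
time: 19.0
tool_pos: [0.4567, -0.403, 0.206]
ee_rot: [[0.05, 0.981, -0.185], [0.088, -0.189, -0.978], [-0.995, 0.032, -0.096]]
ft_force: [-0.0, -1.1, 0.1]
grip_width: 0.996
```

Run:
```python
from h import *
np.set_printoptions(precision=4,suppress=True)
s=arm.read_state();print(s['time'],s['tool_pos'],s['ee_rot'],s['qpos'])
```

```text
19.0 [ 0.4567 -0.403   0.206 ] [[ 0.0497  0.9815 -0.185 ]
 [ 0.0882 -0.1888 -0.978 ]
 [-0.9949  0.0323 -0.096 ]] [ 0.2977  0.457   0.5047  1.7691 -0.3694  1.0233  0.7751]
```

Request:
servo_tool(
  targets=[
    {"x":-3,"y":2,"z":-5,"yaw":7},
    {"x":-3,"y":2,"z":-5,"yaw":7},
    {"x":-3,"y":2,"z":-5,"yaw":7},
    {"x":-3,"y":2,"z":-5,"yaw":7},
    {"x":-3,"y":2,"z":-5,"yaw":7},
  ],
)

```text
time: 19.42
tool_pos: [0.4443, -0.3985, 0.1915]
ee_rot: [[0.008, 0.906, 0.424], [0.088, 0.421, -0.903], [-0.996, 0.045, -0.076]]
ft_force: [-0.3, -0.7, 0.5]
grip_width: 0.998
```

Request:
servo_tool(
  targets=[
    {"x":0,"y":2,"z":-5,"yaw":7},
    {"x":0,"y":2,"z":-5,"yaw":7},
    {"x":0,"y":2,"z":-5,"yaw":7},
    {"x":0,"y":2,"z":-5,"yaw":7},
    {"x":0,"y":2,"z":-5,"yaw":7},
  ],
)

```text
time: 19.83
tool_pos: [0.4458, -0.3935, 0.1753]
ee_rot: [[-0.029, 0.488, 0.873], [0.063, 0.872, -0.485], [-0.998, 0.041, -0.056]]
ft_force: [0.0, -0.1, -0.2]
grip_width: 0.997
```

Request:
servo_tool(
  targets=[
    {"x":0,"y":0,"z":-5,"yaw":7},
    {"x":0,"y":0,"z":-5,"yaw":7},
    {"x":0,"y":0,"z":0,"yaw":0},
  ],
)

```text
time: 20.08
tool_pos: [0.4475, -0.3953, 0.1698]
ee_rot: [[-0.037, 0.251, 0.967], [0.046, 0.967, -0.249], [-0.998, 0.035, -0.047]]
ft_force: [-0.6, 0.4, 0.2]
grip_width: 0.996
```

Run:
```python
from h import *
np.set_printoptions(precision=4,suppress=True)
s=arm.read_state();print(s['time'],s['tool_pos'],s['ee_rot'],s['qpos'])
save('wrist','w14.png'); n='wrist';P=arm.camera_params(n)
for t in('gauge_mid',):
    for r in arm.silhouettes(t,n)[:2]:
        vs,us=np.nonzero(r['mask']);u,v=us.mean(),vs.mean();print(t,round(r['confidence'],2),u,v,atz(n,u,v,.03,P)*1000)
```

```text
20.0833 [ 0.4475 -0.3953  0.1698] [[-0.0367  0.2506  0.9674]
 [ 0.0461  0.9674 -0.2489]
 [-0.9983  0.0354 -0.0471]] [ 0.4947  0.4614  0.1763  1.7851 -0.1126  0.9617  2.0405]
gauge_mid 0.78 320.2738017071569 215.0980520901729 [ 437.0646 -384.4924   30.    ]
```

View pics/w14.png

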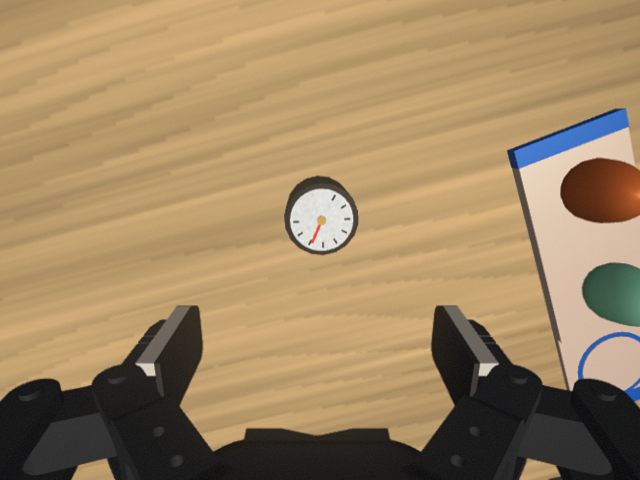

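Run:
```python
from h import *
np.set_printoptions(precision=1,suppress=True)
n='wrist';P=arm.camera_params(n)
print(atz(n,321.3,220.5,.044,P)*1000,arm.read_state()['tool_pos']*1000)
```

```text
[ 437.7 -384.6   44. ] [ 447.6 -395.8  170.5]
```

Request:
servo_tool(
  targets=[
    {"x":-5,"y":5,"z":-25,"yaw":0},
    {"x":-2,"y":2,"z":-35,"yaw":0},
    {"x":0,"y":0,"z":-30,"yaw":0},
    {"x":0,"y":0,"z":0,"yaw":0},
  ],
)

```text
time: 20.52
tool_pos: [0.4435, -0.3929, 0.0852]
ee_rot: [[-0.023, 0.273, 0.962], [0.035, 0.962, -0.272], [-0.999, 0.027, -0.032]]
ft_force: [-0.3, 0.2, -0.5]
grip_width: 1.003
```

Run:
```python
from h import *
np.set_printoptions(precision=4,suppress=True)
s=arm.read_state();print(s['time'],s['tool_pos'],s['ee_rot'],s['qpos'])
save('wrist','w15.png')
```

```text
20.5167 [ 0.4435 -0.3929  0.0852] [[-0.0233  0.2732  0.9617]
 [ 0.0349  0.9616 -0.2724]
 [-0.9991  0.0273 -0.0319]] [ 0.5075  0.5581  0.1597  1.8608 -0.1409  0.7732  2.0425]
```

View pics/w15.png

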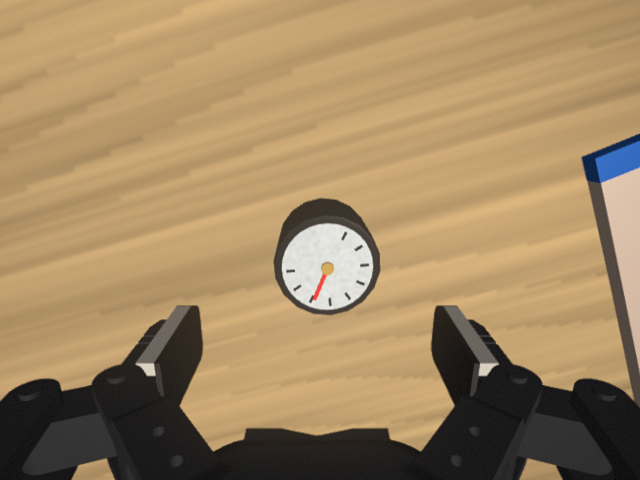

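Run:
```python
from h import *
np.set_printoptions(precision=1,suppress=True)
n='wrist';P=arm.camera_params(n)
print(atz(n,327,267.5,.044,P)*1000,arm.read_state()['tool_pos']*1000)
```

```text
[ 439.2 -385.5   44. ] [ 444.6 -394.    87.8]
```

Request:
servo_tool(
  targets=[
    {"x":-6,"y":7,"z":-22,"yaw":0},
    {"x":0,"y":0,"z":-20,"yaw":0},
    {"x":0,"y":0,"z":0,"yaw":0},
  ],
)

```text
time: 20.82
tool_pos: [0.4421, -0.3909, 0.0519]
ee_rot: [[-0.013, 0.279, 0.96], [0.026, 0.96, -0.279], [-1.0, 0.021, -0.019]]
ft_force: [-0.8, 0.5, 0.2]
grip_width: 1.0
```

Request:
servo_tool(
  targets=[
    {"x":-4,"y":7,"z":-12,"yaw":0},
    {"x":0,"y":0,"z":-10,"yaw":0},
    {"x":0,"y":0,"z":-8,"yaw":0},
    {"x":0,"y":0,"z":0,"yaw":0},
  ],
)

```text
time: 21.15
tool_pos: [0.4428, -0.3885, 0.0291]
ee_rot: [[-0.004, 0.283, 0.959], [0.018, 0.959, -0.283], [-1.0, 0.016, -0.008]]
ft_force: [-0.7, -0.1, 0.1]
grip_width: 0.999
```

Request:
servo_tool(
  targets=[
    {"x":-4,"y":4,"z":-8,"yaw":0},
    {"x":0,"y":0,"z":0,"yaw":0},
  ],
)

```text
time: 21.32
tool_pos: [0.44, -0.3858, 0.0225]
ee_rot: [[-0.001, 0.284, 0.959], [0.016, 0.959, -0.284], [-1.0, 0.015, -0.005]]
ft_force: [-0.4, 0.3, -0.8]
grip_width: 1.0
```

Run:
```python
from h import *
np.set_printoptions(precision=4,suppress=True)
s=arm.read_state();print(s['time'],s['tool_pos'],s['ee_rot'],s['qpos'])
save('wrist','w16.png')
```

```text
21.3167 [ 0.44   -0.3858  0.0225] [[-0.0009  0.284   0.9588]
 [ 0.0156  0.9587 -0.2839]
 [-0.9999  0.0147 -0.0052]] [ 0.5154  0.6336  0.1379  1.9206 -0.1642  0.6082  2.0457]
```

View pics/w16.png

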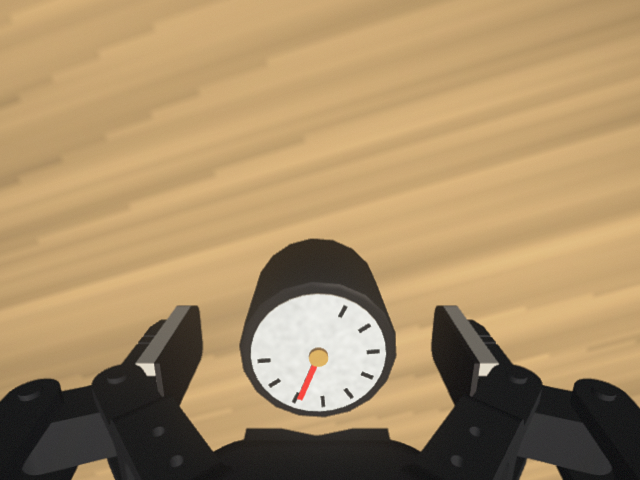

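The gauge is centred between the pads at (318,355). Now I'll grip it.

Run:
```python
from h import *
np.set_printoptions(precision=1,suppress=True)
n='wrist';P=arm.camera_params(n)
print(atz(n,318,355,.044,P)*1000,arm.read_state()['tool_pos']*1000)
```

```text
[ 439.2 -385.5   44. ] [ 441.  -386.9   23.4]
```

Request:
servo_tool(
  targets=[
    {"x":0,"y":0,"z":0,"yaw":0},
    {"x":0,"y":0,"z":0,"yaw":0},
    {"x":0,"y":0,"z":0,"yaw":0},
    {"x":0,"y":0,"z":0,"yaw":0},
    {"x":0,"y":0,"z":0,"yaw":0},
  ],
  jaw=1,
  force=35,
)

```text
time: 21.78
tool_pos: [0.4419, -0.3879, 0.0251]
ee_rot: [[0.003, 0.285, 0.959], [0.013, 0.959, -0.285], [-1.0, 0.013, -0.001]]
ft_force: [0.4, -0.0, -0.8]
grip_width: 0.577
```

Request:
servo_tool(
  targets=[
    {"x":0,"y":0,"z":10,"yaw":0},
    {"x":0,"y":0,"z":25,"yaw":0},
    {"x":0,"y":0,"z":35,"yaw":0},
    {"x":0,"y":0,"z":35,"yaw":0},
    {"x":0,"y":0,"z":20,"yaw":0},
  ],
)

```text
time: 22.2
tool_pos: [0.4374, -0.3846, 0.1508]
ee_rot: [[-0.008, 0.285, 0.958], [0.02, 0.958, -0.285], [-1.0, 0.017, -0.014]]
ft_force: [0.2, -1.3, -1.9]
grip_width: 0.57
```

Request:
servo_tool(
  targets=[
    {"x":15,"y":15,"z":0,"yaw":2},
    {"x":26,"y":28,"z":0,"yaw":2},
    {"x":26,"y":28,"z":0,"yaw":2},
    {"x":26,"y":28,"z":0,"yaw":2},
    {"x":26,"y":28,"z":0,"yaw":2},
  ],
)

```text
time: 22.62
tool_pos: [0.5538, -0.2669, 0.1634]
ee_rot: [[-0.001, 0.13, 0.991], [0.006, 0.991, -0.13], [-1.0, 0.005, -0.001]]
ft_force: [0.7, -0.3, -0.5]
grip_width: 0.571
```

Request:
servo_tool(
  targets=[
    {"x":26,"y":28,"z":0,"yaw":2},
    {"x":26,"y":28,"z":0,"yaw":2},
    {"x":22,"y":22,"z":0,"yaw":2},
    {"x":10,"y":10,"z":0,"yaw":0},
    {"x":0,"y":0,"z":0,"yaw":0},
  ],
)

```text
time: 23.03
tool_pos: [0.6464, -0.1637, 0.1673]
ee_rot: [[0.004, 0.008, 1.0], [0.009, 1.0, -0.008], [-1.0, 0.009, 0.004]]
ft_force: [0.5, 0.0, -0.9]
grip_width: 0.576
```

Run:
```python
from h import *
np.set_printoptions(precision=4,suppress=True)
s=arm.read_state();print(s['time'],s['tool_pos'],s['ee_rot'],s['qpos'])
save('wrist','w17.png')
```

```text
23.0333 [ 0.6464 -0.1637  0.1673] [[ 0.004   0.0081  1.    ]
 [ 0.0094  0.9999 -0.0081]
 [-0.9999  0.0094  0.0039]] [ 0.1063  0.5374  0.0746  1.652  -0.059   0.9519  1.7673]
```

View pics/w17.png

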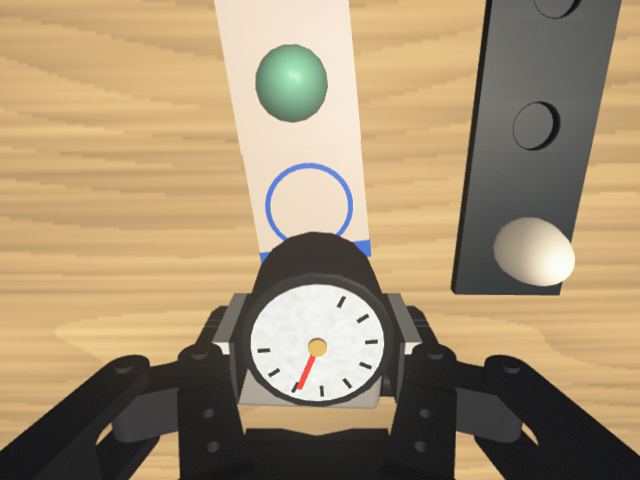

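```bash
cat > ring.py <<'E'
from h import *
from scipy.optimize import least_squares
def fitring(f,lo,hi,c0,R,P,n='wrist',smin=90):
    hsv=cv2.cvtColor(cv2.imread(f),cv2.COLOR_BGR2HSV)
    k=((hsv[...,0]>=lo)&(hsv[...,0]<=hi)&(hsv[...,1]>smin))
    vs,us=np.nonzero(k);q=np.array([atz(n,a,b,.006,P)[:2]*1000 for a,b in zip(us,vs)])
    c=np.array(c0,float)
    for _ in range(8):
        d=np.hypot(*(q-c).T); w=q[abs(d-R)<(12 if _<4 else 4)]
        r=least_squares(lambda p:np.hypot(w[:,0]-p[0],w[:,1]-p[1])-R,c,loss='soft_l1'); c=r.x
    return c,len(w)
E
python3 - <<'E'
from ring import *
np.set_printoptions(precision=1,suppress=True)
n='wrist';P=arm.camera_params(n);s=arm.read_state()['tool_pos']
print(fitring('pics/w17.png',105,130,(640,-167),32,P), atz(n,309,206,.006,P)*1000)
print(atz(n,317.5,345,s[2]+.0189,P)*1000,s*1000)
E
```

```text
(array([ 638.8, -168.7]), 890) [ 637.5 -168.6    6. ]
[ 640.6 -164.2  186.2] [ 645.3 -165.1  167.3]
```

Request:
servo_tool(
  targets=[
    {"x":-2,"y":-4,"z":-25,"yaw":0},
    {"x":-2,"y":0,"z":-35,"yaw":0},
    {"x":0,"y":0,"z":-35,"yaw":0},
    {"x":0,"y":0,"z":-15,"yaw":0},
    {"x":0,"y":0,"z":0,"yaw":0},
  ],
)

```text
time: 23.5
tool_pos: [0.6356, -0.1819, 0.0581]
ee_rot: [[0.006, 0.023, 1.0], [0.0, 1.0, -0.023], [-1.0, 0.0, 0.006]]
ft_force: [-1.1, 0.7, -2.0]
grip_width: 0.576
```

Run:
```python
from ring import *
np.set_printoptions(precision=4,suppress=True)
P=arm.camera_params('wrist');s=arm.read_state();print(s['time'],s['tool_pos'],s['ee_rot'],s['qpos'])
save('wrist','w18.png')
print(fitring('pics/w18.png',105,130,(640,-168),32,P))
```

```text
23.5 [ 0.6356 -0.1819  0.0581] [[ 0.0058  0.0234  0.9997]
 [ 0.0001  0.9997 -0.0234]
 [-1.      0.0003  0.0058]] [ 0.1351  0.6615  0.0701  1.7293 -0.0651  0.7473  1.7854]
(array([ 640.3491, -167.8261]), 1211)
```

View pics/w18.png

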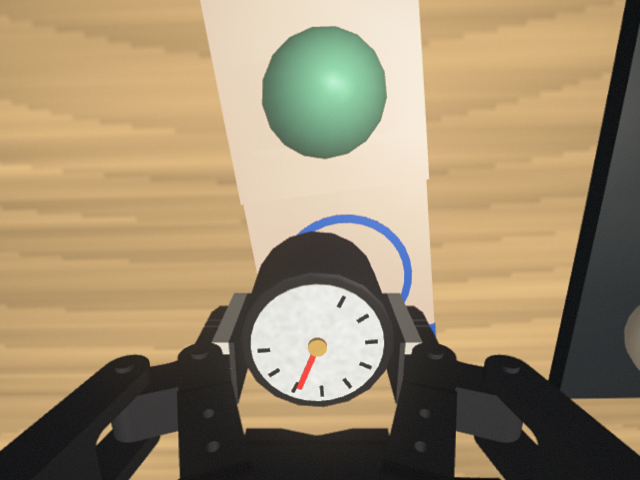

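Request:
servo_tool(
  targets=[
    {"x":8,"y":13,"z":0,"yaw":0},
    {"x":0,"y":0,"z":0,"yaw":0},
    {"x":0,"y":0,"z":0,"yaw":0},
  ],
)

```text
time: 23.8
tool_pos: [0.6442, -0.1732, 0.0631]
ee_rot: [[0.009, 0.03, 0.999], [-0.003, 1.0, -0.03], [-1.0, -0.003, 0.009]]
ft_force: [-0.0, -0.7, -0.2]
grip_width: 0.578
```

Run:
```python
from ring import *
np.set_printoptions(precision=4,suppress=True)
P=arm.camera_params('wrist');s=arm.read_state();print(s['time'],s['tool_pos'],s['ee_rot'])
save('wrist','w19.png')
print(fitring('pics/w19.png',105,130,(640,-168),32,P), atz('wrist',317.5,345,s['tool_pos'][2]+.0189,P))
```

```text
23.8 [ 0.6442 -0.1732  0.0631] [[ 0.009   0.0304  0.9995]
 [-0.0033  0.9995 -0.0304]
 [-1.     -0.003   0.0091]]
(array([ 640.4703, -167.5912]), 1644) [ 0.6393 -0.172   0.082 ]
```

View pics/w19.png

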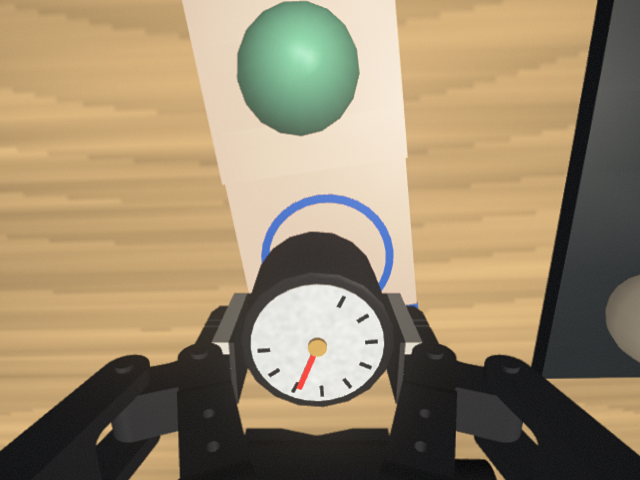

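Request:
servo_tool(
  targets=[
    {"x":1,"y":5,"z":-9,"yaw":0},
    {"x":0,"y":0,"z":-8,"yaw":0},
    {"x":0,"y":0,"z":0,"yaw":0},
  ],
)

```text
time: 24.1
tool_pos: [0.6482, -0.1665, 0.0483]
ee_rot: [[0.016, 0.029, 0.999], [-0.003, 1.0, -0.029], [-1.0, -0.003, 0.016]]
ft_force: [0.7, -1.3, -1.0]
grip_width: 0.572
```

Run:
```python
from ring import *
np.set_printoptions(precision=4,suppress=True)
P=arm.camera_params('wrist');s=arm.read_state();print(s['time'],s['tool_pos'],s['ee_rot'])
save('wrist','w20.png')
print(fitring('pics/w20.png',105,130,(640,-168),32,P), atz('wrist',317.5,345,s['tool_pos'][2]+.0189,P))
```

```text
24.1 [ 0.6482 -0.1665  0.0483] [[ 0.016   0.0286  0.9995]
 [-0.0033  0.9996 -0.0286]
 [-0.9999 -0.0028  0.016 ]]
(array([ 640.4956, -167.3378]), 2049) [ 0.6432 -0.1653  0.0672]
```

Request:
servo_tool(
  targets=[
    {"x":-4,"y":-2,"z":-6,"yaw":0},
    {"x":-1,"y":0,"z":-6,"yaw":0},
    {"x":0,"y":0,"z":0,"yaw":0},
  ],
)

```text
time: 24.4
tool_pos: [0.643, -0.1683, 0.0356]
ee_rot: [[0.016, 0.028, 0.999], [-0.003, 1.0, -0.028], [-1.0, -0.003, 0.016]]
ft_force: [-0.2, -0.6, -1.4]
grip_width: 0.576
```

Run:
```python
from ring import *
np.set_printoptions(precision=4,suppress=True)
P=arm.camera_params('wrist');s=arm.read_state();print(s['time'],s['tool_pos'],s['ee_rot'])
save('wrist','w21.png')
print(fitring('pics/w21.png',105,130,(640,-168),32,P), atz('wrist',317.5,345,s['tool_pos'][2]+.0189,P))
```

```text
24.4 [ 0.643  -0.1683  0.0356] [[ 0.0163  0.0279  0.9995]
 [-0.003   0.9996 -0.0279]
 [-0.9999 -0.0026  0.0164]]
(array([ 640.5951, -167.3749]), 2067) [ 0.638  -0.1671  0.0545]
```

View pics/w21.png

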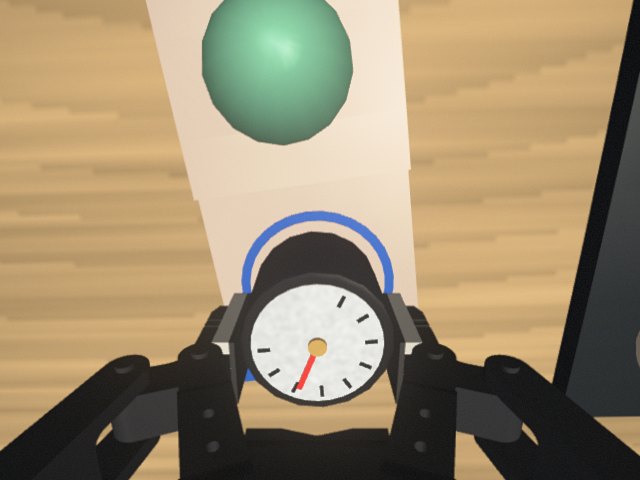

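Request:
servo_tool(
  targets=[
    {"x":2,"y":0,"z":-3,"yaw":0},
    {"x":0,"y":0,"z":-2,"yaw":0},
    {"x":0,"y":0,"z":0,"yaw":0},
  ],
)

```text
time: 24.7
tool_pos: [0.6455, -0.169, 0.0313]
ee_rot: [[0.017, 0.029, 0.999], [-0.003, 1.0, -0.029], [-1.0, -0.003, 0.017]]
ft_force: [-3.2, 0.3, 3.6]
grip_width: 0.576
```

Run:
```python
from ring import *
np.set_printoptions(precision=4,suppress=True)
P=arm.camera_params('wrist');s=arm.read_state();print(s['time'],s['tool_pos'],s['ft_force'])
save('wrist','w22.png')
print(fitring('pics/w22.png',105,130,(640,-168),32,P), atz('wrist',317.5,345,s['tool_pos'][2]+.0189,P))
```

```text
24.7 [ 0.6455 -0.169   0.0313] [-3.1512  0.3111  3.6127]
(array([ 640.5784, -167.3721]), 2229) [ 0.6406 -0.1678  0.0502]
```

View pics/w22.png

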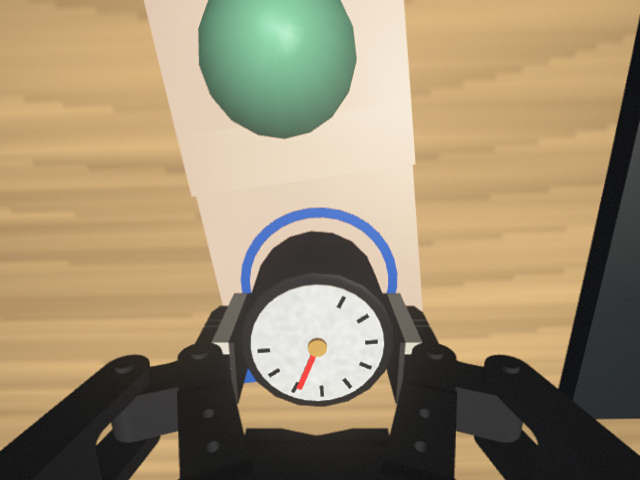

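Contact is light and the offset from the ring centre is under 1 mm, so I'll release.

Request:
servo_tool(
  targets=[
    {"x":0,"y":0,"z":0,"yaw":0},
    {"x":0,"y":0,"z":0,"yaw":0},
    {"x":0,"y":0,"z":0,"yaw":0},
    {"x":0,"y":0,"z":0,"yaw":0},
  ],
  jaw=-1,
)

```text
time: 25.08
tool_pos: [0.6465, -0.1693, 0.0316]
ee_rot: [[0.019, 0.029, 0.999], [-0.004, 1.0, -0.029], [-1.0, -0.003, 0.019]]
ft_force: [-0.0, -0.5, -0.2]
grip_width: 0.999
```

Request:
servo_tool(
  targets=[
    {"x":0,"y":0,"z":20,"yaw":0},
    {"x":0,"y":0,"z":35,"yaw":0},
    {"x":0,"y":0,"z":35,"yaw":0},
    {"x":0,"y":0,"z":30,"yaw":0},
    {"x":0,"y":0,"z":0,"yaw":0},
  ],
)

```text
time: 25.5
tool_pos: [0.6439, -0.1687, 0.1532]
ee_rot: [[0.013, 0.029, 1.0], [-0.003, 1.0, -0.029], [-1.0, -0.003, 0.013]]
ft_force: [2.2, -0.6, 0.5]
grip_width: 0.993
```

Run:
```python
from ring import *
np.set_printoptions(precision=4,suppress=True)
P=arm.camera_params('wrist');s=arm.read_state();print(s['time'],s['tool_pos'],s['ee_rot'],s['qpos'])
save('wrist','w23.png')
print(fitring('pics/w23.png',105,130,(640,-168),32,P))
```

```text
25.5 [ 0.6439 -0.1687  0.1532] [[ 0.0131  0.0288  0.9995]
 [-0.0029  0.9996 -0.0288]
 [-0.9999 -0.0025  0.0131]] [ 0.0999  0.5459  0.0875  1.6756 -0.0568  0.9091  1.751 ]
(array([ 653.0417, -168.6046]), 708)
```

View pics/w23.png

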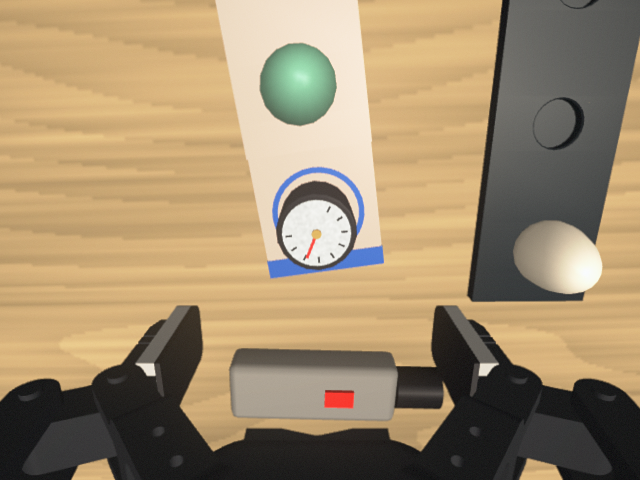

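Run:
```python
from h import *
np.set_printoptions(precision=1,suppress=True)
n='wrist';P=arm.camera_params(n)
print('dial',atz(n,316,233,.05,P)*1000)
pts=np.array([atz(n,u,v,.006,P)[:2]*1000 for u,v in((318.5,167.5),(273.5,212),(364,212))])
print(pts)
A=np.c_[2*pts,np.ones(3)];x=np.linalg.solve(A,(pts**2).sum(1));print('ring',x[:2],np.sqrt(x[2]+x[:2]@x[:2]))
```

```text
dial [ 638.3 -168.2   50. ]
[[ 605.1 -165.7]
 [ 635.7 -198.5]
 [ 637.5 -134.2]]
ring [ 637.3 -166.4] 32.20050501262792
```

The gauge is upright in the ring, about 2 mm off centre, with the dial at (316,233). The candler hasn't been touched. Next is the white egg.

Request:
servo_tool(
  targets=[
    {"x":3,"y":20,"z":0,"yaw":0},
    {"x":5,"y":36,"z":0,"yaw":0},
    {"x":5,"y":38,"z":0,"yaw":0},
    {"x":5,"y":38,"z":0,"yaw":0},
    {"x":3,"y":20,"z":0,"yaw":0},
  ],
)

```text
time: 25.97
tool_pos: [0.6609, -0.0221, 0.1486]
ee_rot: [[0.009, 0.045, 0.999], [-0.008, 0.999, -0.045], [-1.0, -0.008, 0.009]]
ft_force: [0.6, 1.4, 0.2]
grip_width: 0.998
```

Request:
servo_tool(
  targets=[
    {"x":0,"y":0,"z":-25,"yaw":0},
    {"x":0,"y":0,"z":-35,"yaw":0},
    {"x":0,"y":0,"z":0,"yaw":0},
  ],
)

```text
time: 26.22
tool_pos: [0.6616, -0.0103, 0.0858]
ee_rot: [[0.011, 0.032, 0.999], [-0.003, 0.999, -0.032], [-1.0, -0.002, 0.011]]
ft_force: [-1.3, -0.1, -1.3]
grip_width: 1.0
```

Run:
```python
from h import *
np.set_printoptions(precision=4,suppress=True)
P=arm.camera_params('wrist');s=arm.read_state();print(s['time'],s['tool_pos'],s['ee_rot'],s['qpos'])
save('wrist','w24.png');n='wrist'
for t in('white_egg_mid',):
    for r in arm.silhouettes(t,n)[:2]:
        vs,us=np.nonzero(r['mask']);u,v=us.mean(),vs.mean();print(t,round(r['confidence'],2),u,v,atz(n,u,v,.034,P)*1000)
```

```text
26.2167 [ 0.6616 -0.0103  0.0858] [[ 0.0105  0.0319  0.9994]
 [-0.0028  0.9995 -0.0319]
 [-0.9999 -0.0025  0.0106]] [-0.1253  0.623   0.063   1.7207 -0.0467  0.7891  1.4973]
white_egg_mid 0.78 317.92474713418744 281.77801753202965 [667.0376  -9.2228  34.    ]
```

View pics/w24.png

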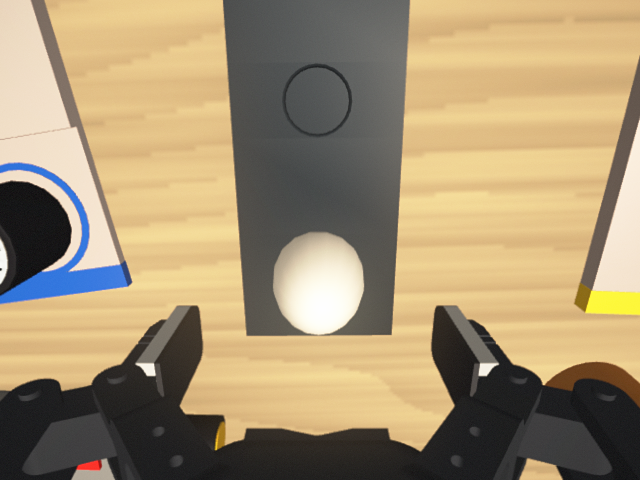

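Request:
servo_tool(
  targets=[
    {"x":3,"y":0,"z":-15,"yaw":0},
    {"x":0,"y":0,"z":-18,"yaw":0},
    {"x":0,"y":0,"z":-10,"yaw":0},
    {"x":0,"y":0,"z":0,"yaw":0},
  ],
)

```text
time: 26.65
tool_pos: [0.6728, -0.016, 0.0546]
ee_rot: [[0.028, 0.039, 0.999], [-0.005, 0.999, -0.039], [-1.0, -0.004, 0.028]]
ft_force: [0.9, -0.6, -0.3]
grip_width: 0.995
```

Request:
servo_tool(
  targets=[
    {"x":-6,"y":6,"z":-10,"yaw":0},
    {"x":-2,"y":0,"z":-12,"yaw":0},
    {"x":0,"y":0,"z":0,"yaw":0},
  ],
)

```text
time: 26.9
tool_pos: [0.6662, -0.0114, 0.0347]
ee_rot: [[0.033, 0.042, 0.999], [-0.006, 0.999, -0.042], [-0.999, -0.004, 0.033]]
ft_force: [0.2, -0.3, -0.6]
grip_width: 1.0
```

Run:
```python
from h import *
np.set_printoptions(precision=4,suppress=True)
P=arm.camera_params('wrist');s=arm.read_state();print(s['time'],s['tool_pos'],s['ee_rot'])
save('wrist','w25.png')
```

```text
26.9 [ 0.6662 -0.0114  0.0347] [[ 0.033   0.042   0.9986]
 [-0.0055  0.9991 -0.0418]
 [-0.9994 -0.0041  0.0332]]
```

View pics/w25.png

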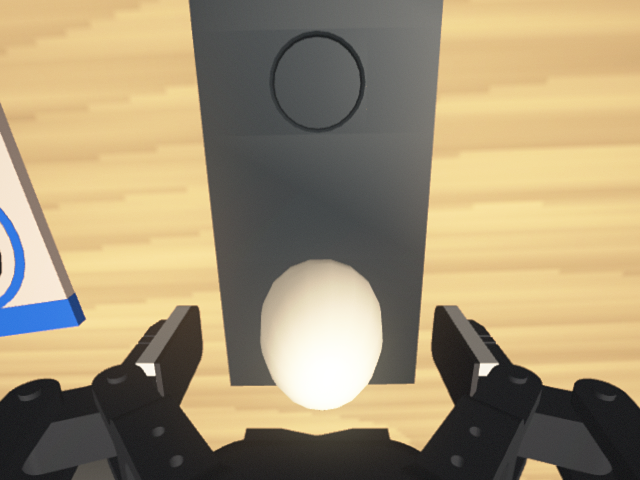

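Request:
servo_tool(
  targets=[
    {"x":0,"y":0,"z":-3,"yaw":0},
    {"x":0,"y":0,"z":0,"yaw":0},
    {"x":0,"y":0,"z":0,"yaw":0},
    {"x":0,"y":0,"z":0,"yaw":0},
    {"x":0,"y":0,"z":0,"yaw":0},
  ],
  jaw=1,
  force=25,
)

```text
time: 27.37
tool_pos: [0.6679, -0.01, 0.0342]
ee_rot: [[0.036, 0.041, 0.999], [-0.004, 0.999, -0.041], [-0.999, -0.003, 0.036]]
ft_force: [-0.0, -0.8, -0.3]
grip_width: 0.522
```

Request:
servo_tool(
  targets=[
    {"x":0,"y":0,"z":8,"yaw":0},
    {"x":0,"y":0,"z":25,"yaw":0},
    {"x":0,"y":0,"z":35,"yaw":0},
    {"x":0,"y":0,"z":25,"yaw":0},
    {"x":0,"y":0,"z":0,"yaw":0},
  ],
)

```text
time: 27.78
tool_pos: [0.6658, -0.011, 0.1306]
ee_rot: [[0.032, 0.041, 0.999], [-0.005, 0.999, -0.041], [-0.999, -0.004, 0.032]]
ft_force: [1.7, -0.3, -0.4]
grip_width: 0.522
```

Request:
servo_tool(
  targets=[
    {"x":-8,"y":20,"z":5,"yaw":0},
    {"x":-16,"y":36,"z":0,"yaw":0},
    {"x":-16,"y":37,"z":0,"yaw":0},
    {"x":-16,"y":37,"z":0,"yaw":0},
    {"x":-16,"y":35,"z":0,"yaw":0},
  ],
)

```text
time: 28.2
tool_pos: [0.5969, 0.1432, 0.1408]
ee_rot: [[0.044, 0.064, 0.997], [-0.013, 0.998, -0.063], [-0.999, -0.01, 0.044]]
ft_force: [0.4, 1.1, -0.9]
grip_width: 0.52
```

Request:
servo_tool(
  targets=[
    {"x":-12,"y":27,"z":0,"yaw":0},
    {"x":-4,"y":14,"z":0,"yaw":0},
    {"x":0,"y":0,"z":0,"yaw":0},
  ],
)

```text
time: 28.45
tool_pos: [0.5747, 0.1968, 0.1409]
ee_rot: [[0.042, 0.051, 0.998], [-0.008, 0.999, -0.05], [-0.999, -0.006, 0.042]]
ft_force: [-0.6, -0.5, -0.8]
grip_width: 0.522
```

Run:
```python
from h import *
np.set_printoptions(precision=4,suppress=True)
P=arm.camera_params('wrist');s=arm.read_state();print(s['time'],s['tool_pos'],s['ee_rot'],s['qpos'])
save('wrist','w26.png')
```

```text
28.45 [0.5747 0.1968 0.1409] [[ 0.0417  0.0507  0.9978]
 [-0.0077  0.9987 -0.0504]
 [-0.9991 -0.0056  0.042 ]] [-0.4907  0.4651  0.059   1.8465 -0.0025  0.7963  1.0835]
```

View pics/w26.png

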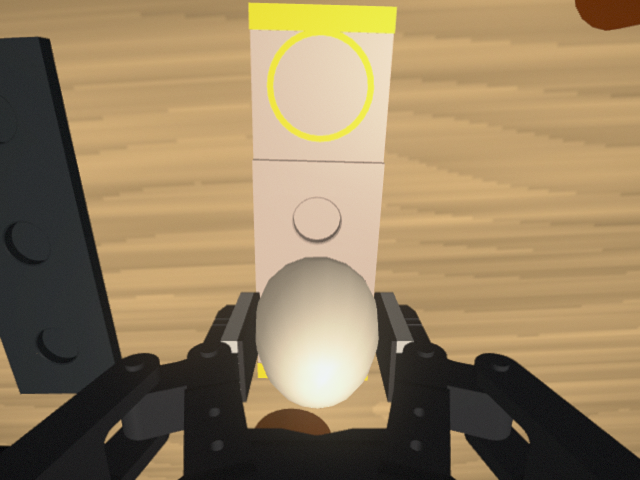

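Run:
```python
from h import *
np.set_printoptions(precision=1,suppress=True)
n='wrist';P=arm.camera_params(n)
for a in((316.8,218.5,.011),(320.7,86.5,.006),(28,242.5,.011),(57.5,345,.011)): print(atz(n,*a,P)*1000)
print(arm.read_state()['tool_pos']*1000)
```

```text
[573.7 195.3  11. ]
[490.1 201.9   6. ]
[581.2  -8.   11. ]
[666.  -10.3  11. ]
[575.2 195.3 140.9]
```

Request:
servo_tool(
  targets=[
    {"x":0,"y":0,"z":-20,"yaw":0},
    {"x":-2,"y":0,"z":-30,"yaw":0},
    {"x":-2,"y":0,"z":-20,"yaw":0},
    {"x":0,"y":0,"z":-8,"yaw":0},
    {"x":0,"y":0,"z":0,"yaw":0},
  ],
)

```text
time: 28.92
tool_pos: [0.5759, 0.1875, 0.0625]
ee_rot: [[0.049, 0.059, 0.997], [-0.011, 0.998, -0.059], [-0.999, -0.008, 0.049]]
ft_force: [0.7, 0.2, -0.7]
grip_width: 0.518
```

Request:
servo_tool(
  targets=[
    {"x":-1,"y":8,"z":-6,"yaw":0},
    {"x":0,"y":0,"z":-6,"yaw":0},
    {"x":0,"y":0,"z":0,"yaw":0},
  ],
)

```text
time: 29.17
tool_pos: [0.5773, 0.1931, 0.0512]
ee_rot: [[0.051, 0.064, 0.997], [-0.012, 0.998, -0.063], [-0.999, -0.009, 0.052]]
ft_force: [0.5, -0.5, -0.5]
grip_width: 0.519
```

Run:
```python
from h import *
np.set_printoptions(precision=4,suppress=True)
P=arm.camera_params('wrist');s=arm.read_state();print(s['time'],s['tool_pos'])
from ring import fitring
save('wrist','w27.png')
c,k=fitring('pics/w27.png',22,34,(490,202),32,P,smin=120);print(c,k,'hole',c+85*np.array([.997,-.077]))
```

```text
29.1667 [0.5773 0.1931 0.0512]
[489.6884 203.1004] 4031 hole [574.4334 196.5554]
```

View pics/w27.png

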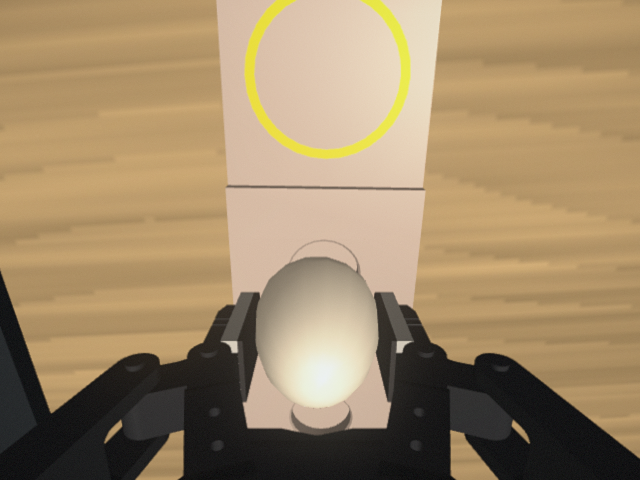

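Request:
servo_tool(
  targets=[
    {"x":-2,"y":3,"z":-6,"yaw":0},
    {"x":0,"y":0,"z":-4,"yaw":0},
    {"x":0,"y":0,"z":0,"yaw":0},
  ],
)

```text
time: 29.47
tool_pos: [0.5769, 0.1978, 0.043]
ee_rot: [[0.055, 0.063, 0.996], [-0.01, 0.998, -0.063], [-0.998, -0.006, 0.056]]
ft_force: [0.1, -0.6, -0.4]
grip_width: 0.524
```

Request:
servo_tool(
  targets=[
    {"x":-2,"y":-2,"z":-4,"yaw":0},
    {"x":0,"y":0,"z":-4,"yaw":0},
    {"x":0,"y":0,"z":0,"yaw":0},
  ],
)

```text
time: 29.72
tool_pos: [0.5751, 0.1962, 0.0348]
ee_rot: [[0.056, 0.063, 0.996], [-0.009, 0.998, -0.062], [-0.998, -0.005, 0.057]]
ft_force: [-0.3, -0.3, -0.2]
grip_width: 0.518
```

Request:
servo_tool(
  targets=[
    {"x":0,"y":0,"z":-1.5,"yaw":0},
    {"x":0,"y":0,"z":0,"yaw":0},
  ],
)

```text
time: 29.88
tool_pos: [0.5758, 0.1961, 0.0338]
ee_rot: [[0.058, 0.063, 0.996], [-0.009, 0.998, -0.063], [-0.998, -0.005, 0.058]]
ft_force: [-1.5, 0.5, 1.7]
grip_width: 0.52
```

Light contact at the expected height, so I'll release.

Request:
servo_tool(
  targets=[
    {"x":0,"y":0,"z":0,"yaw":0},
    {"x":0,"y":0,"z":0,"yaw":0},
    {"x":0,"y":0,"z":0,"yaw":0},
    {"x":0,"y":0,"z":0,"yaw":0},
  ],
  jaw=-1,
)

```text
time: 30.22
tool_pos: [0.576, 0.196, 0.0339]
ee_rot: [[0.058, 0.063, 0.996], [-0.009, 0.998, -0.063], [-0.998, -0.005, 0.058]]
ft_force: [0.4, 0.2, -0.7]
grip_width: 0.997
```

Request:
servo_tool(
  targets=[
    {"x":0,"y":0,"z":20,"yaw":0},
    {"x":0,"y":0,"z":35,"yaw":0},
    {"x":0,"y":0,"z":35,"yaw":0},
    {"x":-10,"y":15,"z":35,"yaw":0},
    {"x":-20,"y":30,"z":0,"yaw":0},
  ],
)

```text
time: 30.63
tool_pos: [0.5468, 0.2325, 0.1609]
ee_rot: [[0.054, 0.076, 0.996], [-0.016, 0.997, -0.075], [-0.998, -0.012, 0.055]]
ft_force: [0.7, 1.1, -0.3]
grip_width: 1.001
```

Request:
servo_tool(
  targets=[
    {"x":-22,"y":33,"z":0,"yaw":0},
    {"x":-22,"y":33,"z":0,"yaw":0},
    {"x":-22,"y":33,"z":0,"yaw":0},
    {"x":-20,"y":25,"z":0,"yaw":0},
    {"x":0,"y":0,"z":0,"yaw":0},
  ],
)

```text
time: 31.05
tool_pos: [0.4549, 0.367, 0.1661]
ee_rot: [[0.06, 0.074, 0.995], [-0.007, 0.997, -0.074], [-0.998, -0.002, 0.06]]
ft_force: [-0.3, 0.6, 0.6]
grip_width: 1.0
```

Run:
```python
from h import *
np.set_printoptions(precision=4,suppress=True)
P=arm.camera_params('wrist');s=arm.read_state();print(s['time'],s['tool_pos'],s['ee_rot'],s['qpos'])
save('wrist','w28.png');save('scene','s28.png')
a=cv2.resize(cv2.imread('pics/s28.png')[130:370,180:580],(800,480)); cv2.imwrite('pics/c28.png',a)
n='wrist'
for r in arm.silhouettes('cup_mid',n)[:2]:
    vs,us=np.nonzero(r['mask']);u,v=us.mean(),vs.mean();print(round(r['confidence'],2),u,v,atz(n,u,v,.03,P)*1000)
```

```text
31.05 [0.4549 0.367  0.1661] [[ 0.0595  0.0738  0.9955]
 [-0.0067  0.9973 -0.0735]
 [-0.9982 -0.0023  0.0599]] [-0.8396  0.3974  0.0358  1.8853  0.0461  0.8233  0.6594]
0.74 332.8889091905719 194.45039283756623 [441.5232 379.4283  30.    ]
```

View pics/c28.png

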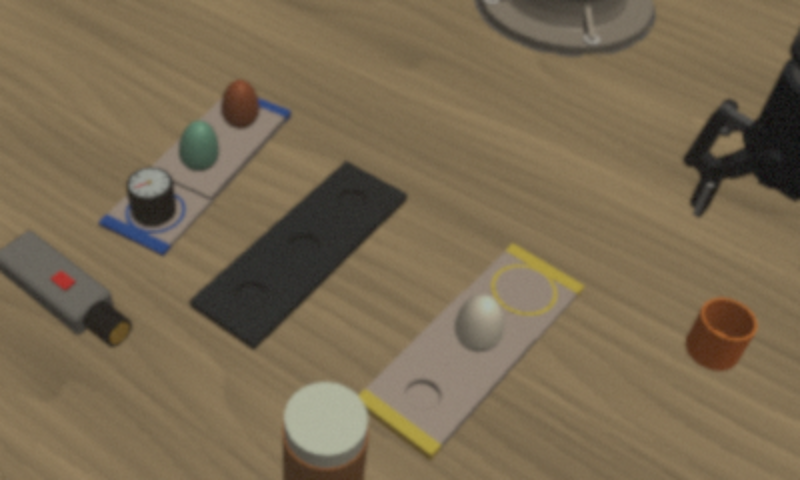

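View pics/w28.png

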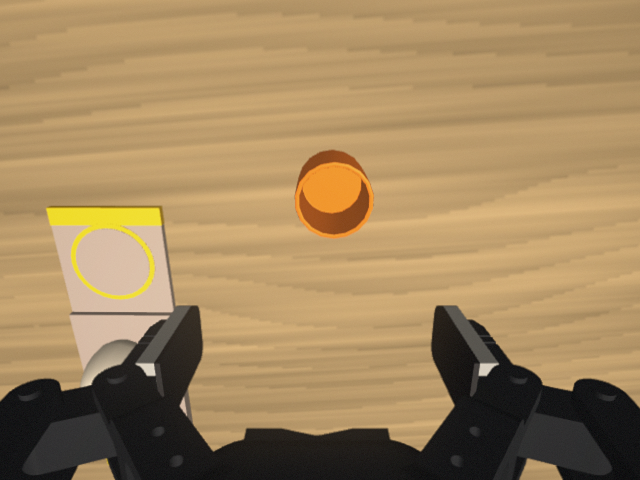

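All is well so far: the white egg is upright and seated. The cup's rim is centred at (334,200).

Run:
```python
from h import *
np.set_printoptions(precision=1,suppress=True)
n='wrist';P=arm.camera_params(n)
print(atz(n,334.3,200,.05,P)*1000,arm.read_state()['tool_pos']*1000)
```

```text
[445.6 372.   50. ] [460.4 359.7 165.9]
```

Request:
servo_tool(
  targets=[
    {"x":-8,"y":7,"z":-25,"yaw":0},
    {"x":-6,"y":4,"z":-35,"yaw":0},
    {"x":-2,"y":0,"z":-20,"yaw":0},
    {"x":0,"y":0,"z":0,"yaw":0},
  ],
)

```text
time: 31.53
tool_pos: [0.4518, 0.3643, 0.0859]
ee_rot: [[0.069, 0.096, 0.993], [-0.011, 0.995, -0.095], [-0.998, -0.005, 0.07]]
ft_force: [0.8, 0.3, 0.2]
grip_width: 1.002
```

Run:
```python
from h import *
np.set_printoptions(precision=4,suppress=True)
P=arm.camera_params('wrist');s=arm.read_state();print(s['time'],s['tool_pos'],s['ee_rot'])
save('wrist','w29.png')
```

```text
31.5333 [0.4518 0.3643 0.0859] [[ 0.0691  0.096   0.993 ]
 [-0.0113  0.9954 -0.0955]
 [-0.9975 -0.0046  0.0699]]
```

View pics/w29.png

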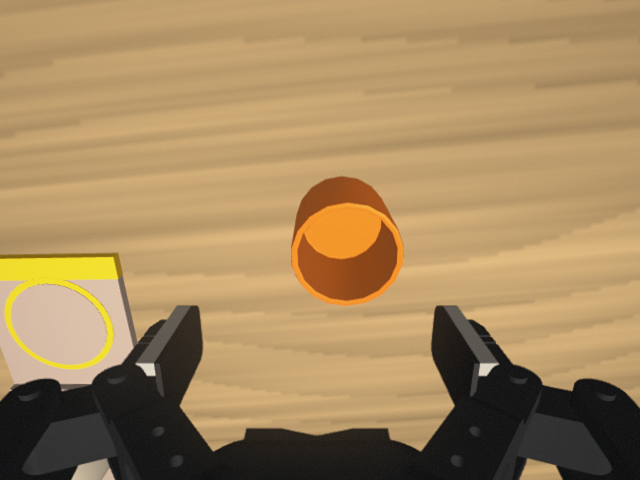

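Run:
```python
from h import *
np.set_printoptions(precision=1,suppress=True)
n='wrist';P=arm.camera_params(n)
print(atz(n,347.5,253.5,.05,P)*1000,arm.read_state()['tool_pos']*1000)
```

```text
[441.  379.8  50. ] [452.7 364.3  87.4]
```

Request:
servo_tool(
  targets=[
    {"x":-6,"y":12,"z":0,"yaw":0},
    {"x":0,"y":0,"z":0,"yaw":0},
  ],
)

```text
time: 31.75
tool_pos: [0.4493, 0.3751, 0.089]
ee_rot: [[0.072, 0.102, 0.992], [-0.011, 0.995, -0.102], [-0.997, -0.004, 0.073]]
ft_force: [-1.7, 0.5, 0.4]
grip_width: 1.001
```

Run:
```python
from h import *
np.set_printoptions(precision=4,suppress=True)
n='wrist';P=arm.camera_params('wrist');s=arm.read_state();print(s['time'],s['tool_pos'])
save('wrist','w30.png')
im=cv2.imread('pics/w30.png');hsv=cv2.cvtColor(im,cv2.COLOR_BGR2HSV)
k=((hsv[...,0]<22)&(hsv[...,1]>150)&(hsv[...,2]>60)).astype(np.uint8);k=cv2.morphologyEx(k,cv2.MORPH_OPEN,np.ones((5,5)))
_,l,st,ce=cv2.connectedComponentsWithStats(k);i=1+st[1:,4].argmax();x,y,w,h=st[i,:4];print(x,y,w,h)
# rim: bottom edge y+h, width w -> circle aspect
print(atz(n,x+w/2,y+h,.05,P)*1000, atz(n,x+w/2,y,.0,P)*1000)
```

```text
31.75 [0.4493 0.3751 0.089 ]
268 181 110 127
[465.5508 377.0841  50.    ] [416.4649 382.3678   0.    ]
```

View pics/w30.png

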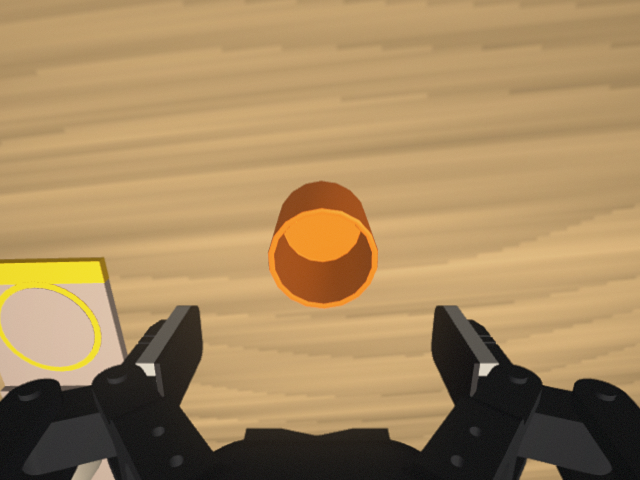

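Request:
servo_tool(
  targets=[
    {"x":-6,"y":4,"z":-18,"yaw":0},
    {"x":-5,"y":2,"z":-18,"yaw":0},
    {"x":-3,"y":0,"z":-12,"yaw":0},
    {"x":0,"y":0,"z":0,"yaw":0},
  ],
)

```text
time: 32.13
tool_pos: [0.4418, 0.3824, 0.047]
ee_rot: [[0.083, 0.106, 0.991], [-0.003, 0.994, -0.107], [-0.997, 0.006, 0.083]]
ft_force: [0.3, -0.6, 1.0]
grip_width: 1.001
```

Request:
servo_tool(
  targets=[
    {"x":-3,"y":-1,"z":-12,"yaw":0},
    {"x":-2,"y":0,"z":-12,"yaw":0},
    {"x":0,"y":0,"z":0,"yaw":0},
  ],
)

```text
time: 32.38
tool_pos: [0.4398, 0.383, 0.0261]
ee_rot: [[0.088, 0.107, 0.99], [0.001, 0.994, -0.108], [-0.996, 0.011, 0.088]]
ft_force: [-0.7, 0.0, 0.0]
grip_width: 1.004
```

Run:
```python
from h import *
np.set_printoptions(precision=4,suppress=True)
n='wrist';P=arm.camera_params('wrist');s=arm.read_state();print(s['time'],s['tool_pos'],s['ee_rot'])
save('wrist','w31.png')
```

```text
32.3833 [0.4398 0.383  0.0261] [[ 0.0882  0.1073  0.9903]
 [ 0.001   0.9942 -0.1079]
 [-0.9961  0.0105  0.0875]]
```

View pics/w31.png

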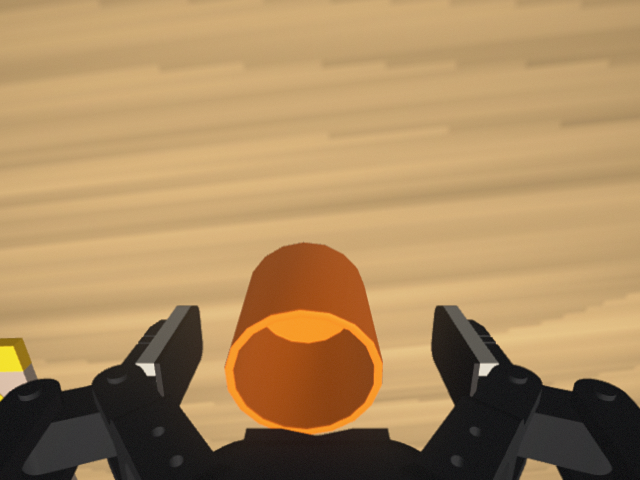

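Run:
```python
from h import *
np.set_printoptions(precision=1,suppress=True)
n='wrist';P=arm.camera_params(n)
print(atz(n,304.5,370,.05,P)*1000,atz(n,304,430,.05,P)*1000,arm.read_state()['tool_pos']*1000)
```

```text
[440. 380.  50.] [465.7 376.8  50. ] [440.4 383.3  27.1]
```

Request:
servo_tool(
  targets=[
    {"x":0,"y":-4,"z":-3,"yaw":0},
    {"x":0,"y":0,"z":0,"yaw":0},
  ],
)

```text
time: 32.6
tool_pos: [0.4418, 0.3796, 0.0255]
ee_rot: [[0.091, 0.108, 0.99], [0.003, 0.994, -0.109], [-0.996, 0.013, 0.09]]
ft_force: [-0.1, -1.2, -1.0]
grip_width: 0.997
```

Request:
servo_tool(
  targets=[
    {"x":-1,"y":0,"z":-2,"yaw":0},
    {"x":0,"y":0,"z":0,"yaw":0},
    {"x":0,"y":0,"z":0,"yaw":0},
    {"x":0,"y":0,"z":0,"yaw":0},
    {"x":0,"y":0,"z":0,"yaw":0},
  ],
  jaw=1,
  force=25,
)

```text
time: 33.02
tool_pos: [0.4423, 0.3799, 0.0254]
ee_rot: [[0.093, 0.109, 0.99], [0.005, 0.994, -0.11], [-0.996, 0.015, 0.092]]
ft_force: [0.7, -0.1, -0.2]
grip_width: 0.58
```

Request:
servo_tool(
  targets=[
    {"x":0,"y":0,"z":8,"yaw":0},
    {"x":0,"y":0,"z":25,"yaw":0},
    {"x":0,"y":0,"z":35,"yaw":0},
    {"x":0,"y":0,"z":30,"yaw":0},
    {"x":0,"y":0,"z":15,"yaw":0},
  ],
)

```text
time: 33.43
tool_pos: [0.4387, 0.3767, 0.1393]
ee_rot: [[0.086, 0.108, 0.99], [-0.003, 0.994, -0.108], [-0.996, 0.006, 0.085]]
ft_force: [0.1, -0.1, -1.5]
grip_width: 0.582
```

Request:
servo_tool(
  targets=[
    {"x":5,"y":-20,"z":0,"yaw":0},
    {"x":10,"y":-34,"z":0,"yaw":0},
    {"x":10,"y":-36,"z":0,"yaw":0},
    {"x":10,"y":-36,"z":0,"yaw":0},
    {"x":8,"y":-32,"z":0,"yaw":0},
  ],
)

```text
time: 33.85
tool_pos: [0.4817, 0.2273, 0.1492]
ee_rot: [[0.096, 0.09, 0.991], [0.015, 0.996, -0.092], [-0.995, 0.023, 0.094]]
ft_force: [1.0, 0.2, -1.1]
grip_width: 0.578
```

Request:
servo_tool(
  targets=[
    {"x":2,"y":-10,"z":0,"yaw":0},
    {"x":0,"y":0,"z":0,"yaw":0},
    {"x":0,"y":0,"z":0,"yaw":0},
  ],
)

```text
time: 34.1
tool_pos: [0.4857, 0.2071, 0.1508]
ee_rot: [[0.097, 0.103, 0.99], [0.011, 0.994, -0.105], [-0.995, 0.021, 0.095]]
ft_force: [-0.8, 0.9, -0.3]
grip_width: 0.585
```

Run:
```python
from ring import *
np.set_printoptions(precision=4,suppress=True)
n='wrist';P=arm.camera_params('wrist');s=arm.read_state();print(s['time'],s['tool_pos'],s['ee_rot'],s['qpos'])
save('wrist','w32.png')
print(fitring('pics/w32.png',22,34,(490.5,202),32,P,smin=120))
```

```text
34.1 [0.4857 0.2071 0.1508] [[ 0.0968  0.1035  0.9899]
 [ 0.0108  0.9944 -0.105 ]
 [-0.9952  0.0208  0.0951]] [-0.6126  0.3127  0.0794  2.0655  0.0255  0.6756  0.9088]
(array([481.6543, 203.3898]), 1329)
```

View pics/w32.png

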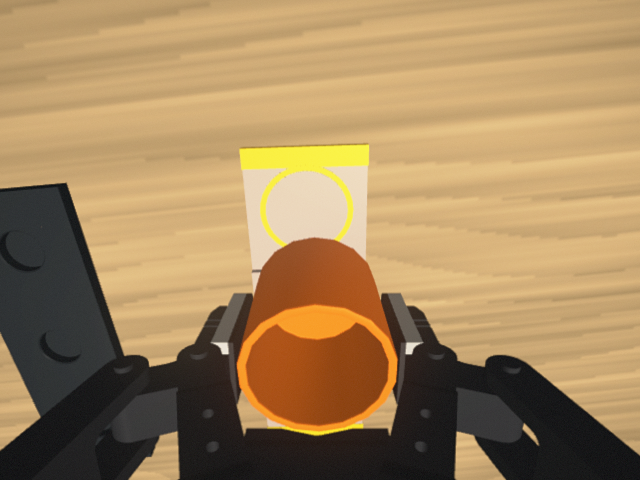

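Run:
```python
from h import *
np.set_printoptions(precision=1,suppress=True)
n='wrist';P=arm.camera_params(n);s=arm.read_state()['tool_pos']
print(atz(n,307,210,.006,P)*1000, atz(n,317,368,s[2]+.0246,P)*1000,s*1000)
for a in ((23,251),(61,346)): print(atz(n,*a,.011,P)*1000)
```

```text
[489.8 204.1   6. ] [483.2 208.2 175.4] [485.6 207.5 150.8]
[496.6  -3.5  11. ]
[581.3  -5.7  11. ]
```

Request:
servo_tool(
  targets=[
    {"x":3,"y":-2,"z":-20,"yaw":0},
    {"x":2,"y":-2,"z":-30,"yaw":0},
    {"x":0,"y":0,"z":-25,"yaw":0},
    {"x":0,"y":0,"z":-8,"yaw":0},
    {"x":0,"y":0,"z":0,"yaw":0},
  ],
)

```text
time: 34.57
tool_pos: [0.4909, 0.2143, 0.0679]
ee_rot: [[0.102, 0.091, 0.991], [0.02, 0.995, -0.093], [-0.995, 0.029, 0.1]]
ft_force: [-0.9, -0.9, -0.8]
grip_width: 0.583
```

Run:
```python
from ring import *
np.set_printoptions(precision=4,suppress=True)
n='wrist';P=arm.camera_params('wrist');s=arm.read_state();print(s['time'],s['tool_pos'],s['ee_rot'],s['ft_force'])
save('wrist','w33.png')
print(fitring('pics/w33.png',25,34,(490.5,202),32,P,smin=120),atz(n,317,368,s['tool_pos'][2]+.0246,P)*1000)
```

```text
34.5667 [0.4909 0.2143 0.0679] [[ 0.1021  0.0905  0.9906]
 [ 0.0197  0.9955 -0.093 ]
 [-0.9946  0.0291  0.0999]] [-0.8771 -0.9135 -0.8134]
(array([479.7364, 200.7635]), 2430) [488.3154 214.696   92.4657]
```

View pics/w33.png

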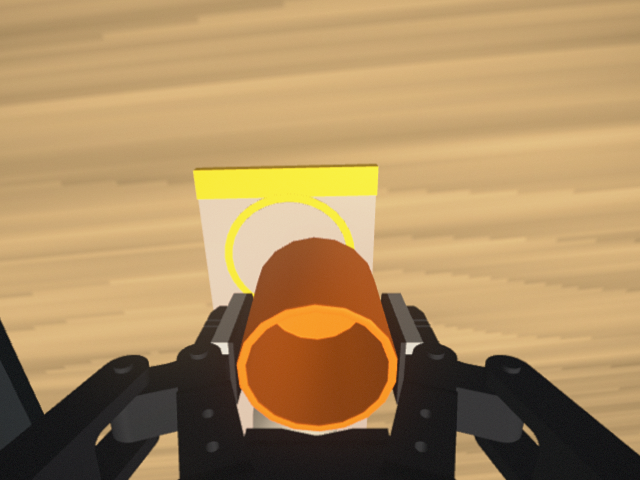

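Run:
```python
from ring import *
np.set_printoptions(precision=1,suppress=True)
n='wrist';P=arm.camera_params(n)
im=cv2.imread('pics/w33.png');im[:202]=0;im[:,380:]=0;im[300:]=0;cv2.imwrite('/tmp/m.png',im)
print(fitring('/tmp/m.png',25,34,(490.5,202),32,P,smin=120),atz(n,290,252,.006,P)*1000)
```

```text
(array([492.2, 203.6]), 1389) [488.9 203.7   6. ]
```

Request:
servo_tool(
  targets=[
    {"x":2,"y":-11,"z":0,"yaw":0},
    {"x":0,"y":0,"z":-8,"yaw":0},
    {"x":0,"y":0,"z":0,"yaw":0},
  ],
)

```text
time: 34.87
tool_pos: [0.4944, 0.2055, 0.0629]
ee_rot: [[0.106, 0.087, 0.991], [0.023, 0.996, -0.09], [-0.994, 0.032, 0.104]]
ft_force: [-1.0, 0.5, -0.1]
grip_width: 0.583
```

Run:
```python
from ring import *
np.set_printoptions(precision=4,suppress=True)
n='wrist';P=arm.camera_params('wrist');s=arm.read_state();print(s['time'],s['tool_pos'],s['ee_rot'],s['ft_force'])
np.save('/tmp/P.npy',P,allow_pickle=True)
save('wrist','w34.png')
print(atz(n,317,368,s['tool_pos'][2]+.0246,P)*1000)
```

```text
34.8667 [0.4944 0.2055 0.0629] [[ 0.106   0.0868  0.9906]
 [ 0.0232  0.9957 -0.0897]
 [-0.9941  0.0325  0.1035]] [-1.0016  0.5089 -0.1486]
[491.7271 205.8668  87.549 ]
```

View pics/w34.png

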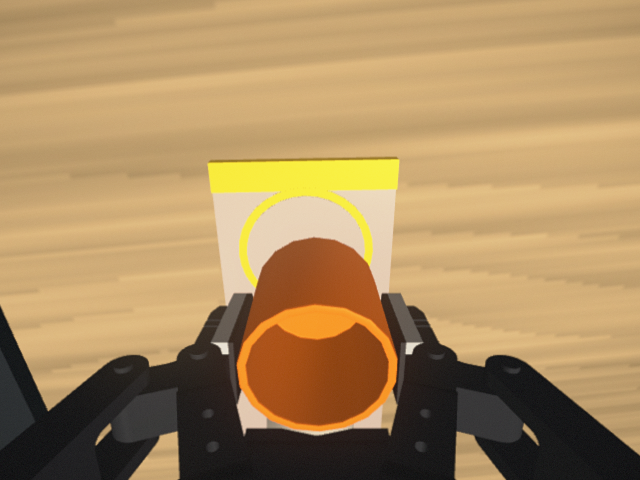

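Request:
servo_tool(
  targets=[
    {"x":-2,"y":-3,"z":-9,"yaw":0},
    {"x":-1,"y":0,"z":-9,"yaw":0},
    {"x":0,"y":0,"z":0,"yaw":0},
  ],
)

```text
time: 35.17
tool_pos: [0.4932, 0.2023, 0.046]
ee_rot: [[0.111, 0.088, 0.99], [0.025, 0.995, -0.092], [-0.994, 0.035, 0.108]]
ft_force: [-0.6, 0.4, -0.9]
grip_width: 0.579
```

Run:
```python
from ring import *
np.set_printoptions(precision=4,suppress=True)
n='wrist';P=arm.camera_params('wrist');s=arm.read_state();print(s['time'],s['tool_pos'],s['ee_rot'],s['ft_force'])
save('wrist','w35.png')
im=cv2.imread('pics/w35.png');im[:,385:]=0;im[300:]=0
hsv=cv2.cvtColor(im,cv2.COLOR_BGR2HSV);k=((hsv[...,0]>=25)&(hsv[...,0]<=34)&(hsv[...,1]>120))
w=k.sum(1);r=np.nonzero(w>100)[0];print('band rows',r.min(),r.max());im[:r.max()+6]=0;cv2.imwrite('/tmp/m.png',im)
print(fitring('/tmp/m.png',25,34,(490.5,203),32,P,smin=120),atz(n,317,368,s['tool_pos'][2]+.0246,P)*1000)
```

```text
35.1667 [0.4932 0.2023 0.046 ] [[ 0.1106  0.0883  0.9899]
 [ 0.0252  0.9955 -0.0916]
 [-0.9935  0.0351  0.1079]] [-0.6136  0.4267 -0.9233]
band rows 173 205
(array([492.0578, 203.0114]), 1717) [490.3836 202.5439  70.6345]
```

View pics/w35.png

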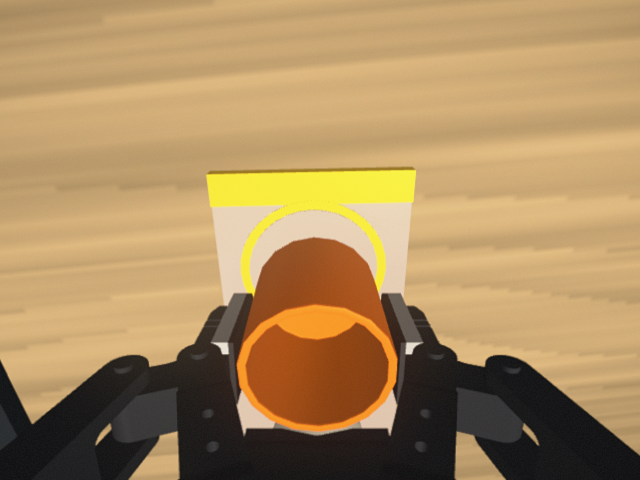

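Request:
servo_tool(
  targets=[
    {"x":-1,"y":0,"z":-6,"yaw":0},
    {"x":-1,"y":0,"z":-5,"yaw":0},
    {"x":0,"y":0,"z":0,"yaw":0},
  ],
)

```text
time: 35.47
tool_pos: [0.4913, 0.2023, 0.0344]
ee_rot: [[0.111, 0.088, 0.99], [0.025, 0.995, -0.092], [-0.994, 0.035, 0.108]]
ft_force: [-0.5, 0.4, -0.8]
grip_width: 0.581
```

Request:
servo_tool(
  targets=[
    {"x":0,"y":0,"z":-2,"yaw":0},
    {"x":0,"y":0,"z":-1,"yaw":0},
    {"x":0,"y":0,"z":0,"yaw":0},
  ],
)

```text
time: 35.72
tool_pos: [0.4914, 0.2024, 0.0317]
ee_rot: [[0.111, 0.089, 0.99], [0.025, 0.995, -0.092], [-0.994, 0.035, 0.108]]
ft_force: [-2.0, -1.3, 2.6]
grip_width: 0.58
```

Run:
```python
from ring import *
np.set_printoptions(precision=4,suppress=True)
n='wrist';P=arm.camera_params('wrist');s=arm.read_state();print(s['time'],s['tool_pos'],s['ee_rot'],s['ft_force'])
save('wrist','w36.png')
im=cv2.imread('pics/w36.png');im[:,400:]=0;im[300:]=0
hsv=cv2.cvtColor(im,cv2.COLOR_BGR2HSV);k=((hsv[...,0]>=25)&(hsv[...,0]<=34)&(hsv[...,1]>120))
w=k.sum(1);r=np.nonzero(w>100)[0];print('band rows',r.min(),r.max());im[:r.max()+6]=0;cv2.imwrite('/tmp/m.png',im)
print(fitring('/tmp/m.png',25,34,(490.5,203),32,P,smin=120),atz(n,317,368,s['tool_pos'][2]+.0246,P)*1000)
```

```text
35.7167 [0.4914 0.2024 0.0317] [[ 0.1106  0.0885  0.9899]
 [ 0.025   0.9955 -0.0918]
 [-0.9935  0.0349  0.1079]] [-2.022  -1.3292  2.5963]
band rows 187 222
(array([492.1926, 202.938 ]), 1616) [488.5708 202.6784  56.3314]
```

View pics/w36.png

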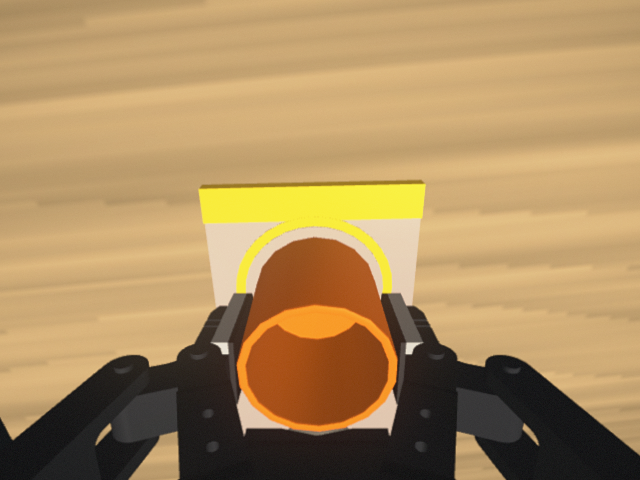

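Contact is light, and the cup sits about 2–3 mm short of centre in x. I'll lift slightly, shift, lower and release.

Request:
servo_tool(
  targets=[
    {"x":2,"y":0,"z":2,"yaw":0},
    {"x":0,"y":0,"z":-2,"yaw":0},
    {"x":0,"y":0,"z":-1,"yaw":0},
    {"x":0,"y":0,"z":0,"yaw":0},
  ],
)

```text
time: 36.1
tool_pos: [0.4941, 0.2027, 0.0317]
ee_rot: [[0.111, 0.089, 0.99], [0.026, 0.995, -0.092], [-0.993, 0.036, 0.109]]
ft_force: [-2.3, -1.4, 3.7]
grip_width: 0.58
```

Request:
servo_tool(
  targets=[
    {"x":0,"y":0,"z":0,"yaw":0},
    {"x":0,"y":0,"z":0,"yaw":0},
    {"x":0,"y":0,"z":0,"yaw":0},
    {"x":0,"y":0,"z":0,"yaw":0},
  ],
  jaw=-1,
)

```text
time: 36.43
tool_pos: [0.4946, 0.2029, 0.0315]
ee_rot: [[0.112, 0.089, 0.99], [0.026, 0.995, -0.092], [-0.993, 0.036, 0.11]]
ft_force: [-0.1, 0.3, 0.8]
grip_width: 1.001
```

Request:
servo_tool(
  targets=[
    {"x":0,"y":0,"z":15,"yaw":0},
    {"x":0,"y":0,"z":30,"yaw":0},
    {"x":0,"y":0,"z":35,"yaw":0},
    {"x":0,"y":0,"z":35,"yaw":0},
    {"x":0,"y":0,"z":20,"yaw":0},
  ],
)

```text
time: 36.85
tool_pos: [0.4899, 0.2005, 0.1652]
ee_rot: [[0.101, 0.088, 0.991], [0.019, 0.996, -0.091], [-0.995, 0.028, 0.099]]
ft_force: [0.1, 0.1, -0.4]
grip_width: 0.999
```

Run:
```python
from h import *
np.set_printoptions(precision=4,suppress=True)
s=arm.read_state();print(s['time'],s['tool_pos'],s['ft_force'])
save('wrist','w37.png');save('scene','s37.png');save('top','t37.png')
cv2.imwrite('pics/c37.png',cv2.resize(cv2.imread('pics/s37.png')[130:370,180:580],(800,480),interpolation=2))
cv2.imwrite('pics/d37.png',cv2.resize(cv2.imread('pics/t37.png')[150:350,140:470],(792,480),interpolation=2))
```

```text
36.85 [0.4899 0.2005 0.1652] [ 0.0934  0.0559 -0.3593]
```

View pics/w37.png

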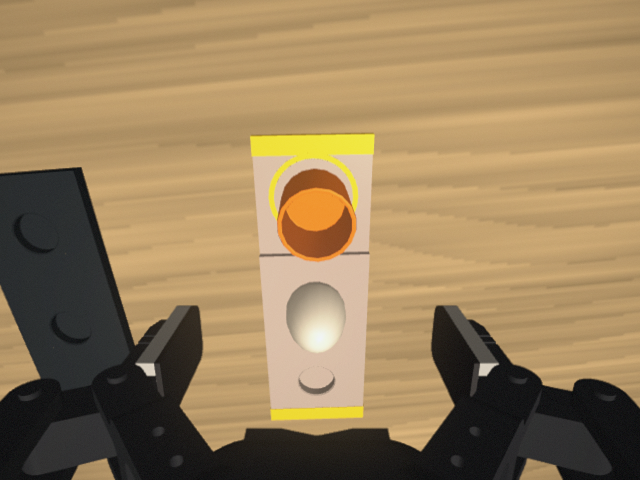

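View pics/c37.png

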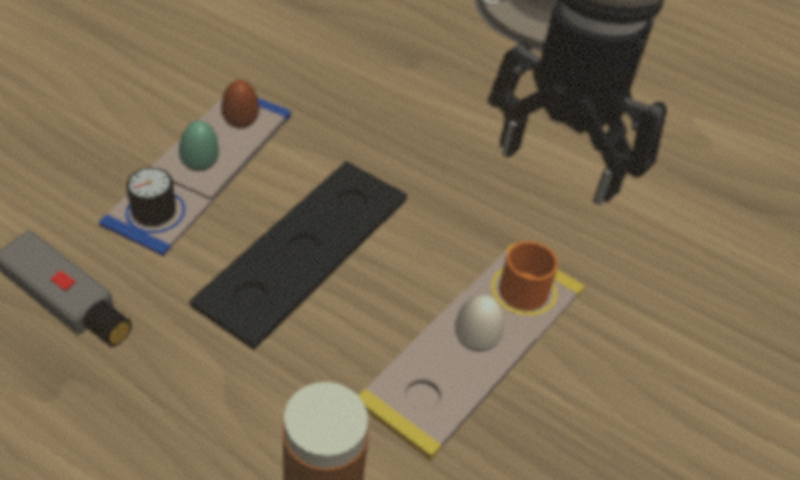

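View pics/d37.png

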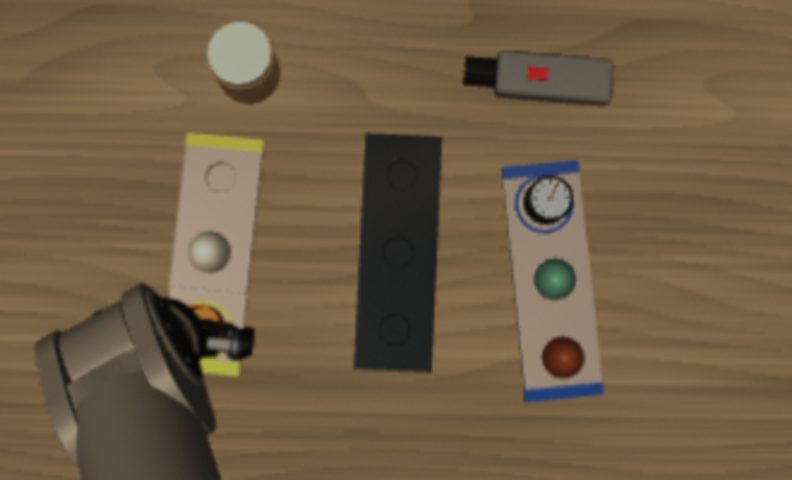

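Run:
```python
from ring import *
np.set_printoptions(precision=1,suppress=True)
n='wrist';P=arm.camera_params(n);s=arm.read_state();print(s['time'],s['tool_pos'])
save(n,'w38.png');im=cv2.imread('pics/w38.png')
hsv=cv2.cvtColor(im,cv2.COLOR_BGR2HSV)
k=((hsv[...,0]<22)&(hsv[...,1]>150)&(hsv[...,2]>60)).astype(np.uint8);k=cv2.morphologyEx(k,cv2.MORPH_OPEN,np.ones((5,5)));k[280:]=0
_,l,st,ce=cv2.connectedComponentsWithStats(k);i=1+st[1:,4].argmax();x,y,w,h=st[i,:4];print(x,y,w,h)
print('cup near rim -25:',atz(n,x+w/2,y+h,.056,P)*1000,'cup base far +25', atz(n,x+w/2,y,.006,P)*1000)
m=im.copy();kk=((hsv[...,0]>=25)&(hsv[...,0]<=34)&(hsv[...,1]>120));r=np.nonzero(kk[:250].sum(1)>90)[0];m[:r.max()+4]=0;m[270:]=0;cv2.imwrite('/tmp/m.png',m)
print(fitring('/tmp/m.png',25,34,(490.5,203),32,P,smin=120))
n='scene';P=arm.camera_params(n)
im=cv2.imread('pics/s37.png');hsv=cv2.cvtColor(im,cv2.COLOR_BGR2HSV)
for t,c0,z in(('cup_mid',(490,203),.031),('gauge_mid',(640,-168),.028)):
    arm.capture(n)
    for q in arm.silhouettes(t,n)[:1]:
        vs,us=np.nonzero(q['mask']);print(t,q['confidence'],atz(n,us.mean(),vs.mean(),z,P)*1000)
print(fitring('pics/s37.png',25,34,(490.5,203),32,P,n='scene',smin=80),fitring('pics/s37.png',105,130,(640,-168),32,P,n='scene',smin=70))
```

```text
37.0 [0.5 0.2 0.2]
277 170 79 92
cup near rim -25: [518. 202.  56.] cup base far +25 [470.1 207.7   6. ]
(array([491.8, 203.1]), 786)
cup_mid 0.71 [493.2 202.5  31. ]
gauge_mid 0.65 [ 641.9 -169.4   28. ]
(array([485.3, 235.1]), 22) (array([ 650.1, -157.7]), 80)
```

Each view puts everything within about 3 mm of where it should be. The gripper is open and clear, so I'm handing in.

```bash
python3 -c "
from bench import arm
s=arm.read_state();print(s['time'],s['ft_force'],s['grip_width']);print(arm.sign_off())"
```

```text
37.25 [-0.04606118 -0.10666166 -0.47325756] 0.9961367766923738
the job is handed in; nothing more can be done
None
```

Both setting trays are made up as asked, and I handed the job in at about 37 s of the 115 s limit.

- **Blue tray:** the brown egg is in the near hole, the green egg in the middle hole, and the gauge upright in the ring.
- **Yellow tray:** the white egg is in the middle hole and the orange cup is upright in the ring.
- **Gentleness:** each egg was lowered onto its hole with 2–8 N of contact before I let go.

**Last checks:**
- The final scene and top pictures show all three eggs upright in their holes. The gripper was open and about 13 cm above the trays.
- The wrist camera put the gauge about 2 mm from its ring centre. It put the cup 1–3 mm off.
- I never commanded the arm near the jar or the candler. They look undisturbed in the last pictures, but I didn't measure them again.

**What failed or disagreed:**
- A half turn in the wrong direction before the gauge pick-up took joint 7 to −2.958 against its −2.96 limit. It stopped inside the range, and I turned back the other way.
- The tool's tilt drifted up to about 6° during the moves. It was mostly about the jaw axis, so the grasps and placings still held.
- My ring fits in the final scene picture failed because too few ring pixels were visible. The ring check therefore rests on the wrist pictures, with the scene picture's own gauge and cup positions agreeing with them.

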